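Put the cue-care pieces away in the round caddy, close it and lock it

TASK

Put every loose cue-care piece lying on the table away in the round caddy: turn its clear cover by the black grip so that the opening stands over the right compartment and drop the pieces in, the cubes where the ledge carries the square relief, the round pucks at the round relief and the short bars at the bar relief. When all are in, turn the opening squarely over the blank quarter at the lock stud and only then press the steel stud fully down, leaving it down. Leave the other things on the table where they are.

Things in the scene. Friction and masses are not known exactly. Their poses are not given: they have to be found in the camera images.
- caddy: Fixed round wooden drum, 180 mm across, 68 mm high, wall 5 mm, floor 6 mm. Origin: centre of its underside, z up. A hub 32 mm across and four 6 mm dividers at 45 degrees make quarters towards +x (blank), +y (cubes), -x (pucks) and -y (bars). Outside each a ledge reaches to 118 mm from the axis, top at 68 mm: +x has the lock stud, the others a relief 6 mm high, 104 mm from the axis.
- cover (a joint): Turn of the clear cover (disc 176 mm across, 6 mm thick, top 75.5 mm above the table) about the drum's axis, rad, anticlockwise from above; range -0.35 to 5.06. Angle of the opening from the caddy's +x: 0 = over the blank quarter (closed), 1.57 = cubes, 3.14 = pucks, 4.71 = bars. Starts at 0.45 to 4.3. Stays where left; friction about 0.07 N m. Pieces enter only through its opening.
- opening (a point): Centre of the cover's round opening (48 mm across, dark rim) at the cover's top face, 54 mm from the axis, 75.5 mm above the table.
- cover_grip (a point): On the axis, 105.5 mm above the table, in the black grip bar fixed on the cover: 42 mm long, 13 mm thick, from 83.5 to 112.5 mm above the table, over a round foot 42 mm across (75.5 to 83.5 mm). The bar's length points at the opening. The frame's x axis points along the bar to the opening.
- lock (a joint): How far the lock stud is pushed down, m: 0 = up (start), 0.008 = fully down. It needs about 5 N, and stays where it is left.
- lock_top (a point): Centre of the top of the steel lock stud's head (26 mm across, 8 mm thick), on the ledge at the blank quarter, 104 mm from the caddy's axis; 85.5 mm above the table when up, 77.5 mm when fully down.
- blank (a point): Centre of the blank quarter (caddy +x), 54 mm from the axis, 68 mm above the table: filled solid with pale wood, nothing goes in; the opening belongs over it when closed.
- bin_square (a point): Floor of the cube compartment (caddy +y), 54 mm from the axis, 6 mm above the table. Its ledge has a square relief, 16 mm wide.
- bin_round (a point): Floor of the puck compartment (caddy -x), 54 mm from the axis, 6 mm above the table. Its ledge has a round relief, 18 mm wide.
- bin_bar (a point): Floor of the bar compartment (caddy -y), 54 mm from the axis, 6 mm above the table. Its ledge has a bar relief, 28 x 8 mm.
- cube0: Pale cue-chalk cube, 23 mm each way; goes into the cube compartment. Origin: its centre, z up. May be absent.
- puck0: Pale round tip-shaper puck, 28 mm across and 20 mm high; goes into the puck compartment. Origin: its centre, z up. May be absent.
- bar0: Pale short burnisher bar, 40 mm long (its x) by 14 mm wide (y) by 18 mm high; goes into the bar compartment. Origin: its centre, z up. May be absent.
- cube1: Pale cue-chalk cube, 23 mm each way; goes into the cube compartment. Origin: its centre, z up. May be absent.
- puck1: Pale round tip-shaper puck, 28 mm across and 20 mm high; goes into the puck compartment. Origin: its centre, z up. May be absent.
- bar1: Pale short burnisher bar, 40 mm long (its x) by 14 mm wide (y) by 18 mm high; goes into the bar compartment. Origin: its centre, z up. May be absent.
- coasters: Stack of round cork coasters, 92 mm across, 18 mm high. Origin: centre of its underside. Not to be moved.
- glass: Drinking glass, 74 mm across, 120 mm high. Origin: centre of its underside. Not to be moved.
- tin: Flat metal tin 90 x 60 x 24 mm. Origin: centre of its underside. Not to be moved.
- bottle: Brown bottle, 62 mm across, 190 mm high. Origin: centre of its underside. Not to be moved.
- brush: Table brush, lying. Origin: centre of its underside. Not to be moved.
- dart: Dart, 140 mm long, lying. Origin: centre of its underside. Not to be moved.

How it is judged:
On the way, in this order (a step that is already met when the one before it is completed fails the run):
1. every piece that is present lies in its own compartment (horizontal distance between each of cube0, cube1 and bin_square below 0.048 m and z of cube0 in the frame of caddy between 0.006 and 0.064 m and z of cube1 in the frame of caddy between 0.006 and 0.064 m and horizontal distance between each of puck0, puck1 and bin_round below 0.048 m and z of puck0 in the frame of caddy between 0.006 and 0.064 m and z of puck1 in the frame of caddy between 0.006 and 0.064 m and horizontal distance between each of bar0, bar1 and bin_bar below 0.048 m and z of bar0 in the frame of caddy between 0.006 and 0.064 m and z of bar1 in the frame of caddy between 0.006 and 0.064 m), for 0.2 s.
2. the cover is turned with its opening over the blank quarter, within 0.12 rad (value of joint cover between -0.12 and 0.12 rad), for 0.2 s.
3. the lock stud is pressed down at least 6.5 mm of its 8 mm (value of joint lock above 0.0065 m), for 0.2 s.
At the end, for the whole second after the job is handed in: Every piece present lies in its compartment (within 48 mm of its centre sideways, below the cover), the opening is over the blank quarter within 0.12 rad and still, and the lock stud is down by at least 6.5 mm of 8 (all of step 1 and all of step 2 and value of joint lock above 0.0065 m and velocity of joint cover between -0.02 and 0.02 rad/s); the robot touches nothing.
It fails at once if the lock stud is pressed (more than 3 mm) while the opening is more than 0.2 rad from the blank quarter (value of joint lock above 0.003 m and (value of joint cover above 0.2 rad or value of joint cover below -0.2 rad)).
It fails at once if another thing on the table is moved by more than 5 cm (distance of any of coasters, glass, tin, bottle, brush, dart from where it was at the start of the episode above 0.05 m).
Of cube0, cube1, puck0, puck1, bar0, bar1 only 4 to 5 are there at a start; the rules pass over those that are not, and their reading is None.
At some moment in a run one of cube0, cube1, puck0, puck1, bar0, bar1 may be knocked a few centimetres aside while the robot is not near it.
Once in a run the grip may slacken for a moment while it holds something.
It also fails if it takes over 210 s, if anything falls off the work surface, if the arm or the gripper's body presses on something with over 40 N, if the wrist force passes 120 N, or if a joint passes its speed limit or range.

ROBOT

A 7-joint arm with a two-finger parallel gripper is mounted at the origin on the work surface. World frame = base frame: x ahead of the robot, y to its left, z up, the work surface at z = 0. Lengths are in m, angles in rad, forces in N, time in s.
With the tool pointing down it reaches from about 0.425 to 0.95 m from the base axis. Payload 4.7 kg.
Tool frame: the origin (TCP) lies at the very end of the fingers, on their centre line; the grasp point (between the pads) lies manip.hold_point_z behind it (manip.hold_point_z is the distance from the TCP to the grasp point, in m); z points along the fingers, y is the direction in which the jaws open and shut (so a half turn about z gives the same grasp; the last joint's range is limited). The gripper opens to 87 mm and grips with 3 to 60 N. Pads are 19 mm wide; open, the fingers measure 117 mm over their backs; the gripper's body (75 mm by 190 mm) begins 51 mm behind the grasp point.
Start: joints at [-1.137, 0.469, -0.049, 1.532, 0.024, 1.141, -0.082], TCP at [0.301, 0.604, 0.223] pointing down, gripper open.
Joint ranges: [-2.59, 2.59], [-0.33, 1.99], [-1.39, 1.29], [0.1, 2.45], [-1.04, 4.18], [0.21, 1.99], [-2.66, 2.66]. Speed limits (rad/s): [2.57, 2.57, 3.14, 3.14, 3.14, 3.14, 3.14].

INTERFACE

Orientations are given as a unit quaternion [x, y, z, w].
In Python, from station import manip gives the robot as it stands.
- The arm moves only by the tool move_arm, never from a script. Its argument "increments" is a list of rows, each a list of 7 numbers: the shift along the tool's x, y, z in units of 0.02 m (1.0 is 0.02 m), then the turn, a rotation vector about the tool's x, y, z in units of 0.08 rad (1.0 is 0.08 rad), then the opening, from 0 (shut) to 1 (fully open). A call has 1 to 8 rows; each row shifts and turns the commanded pose from where the row before left it, along the tool's axes as they then stand; what a row does not reach is not made up. A row lasts 1/8 s, in which the tool goes at most 62.5 mm and 10.7 degrees, less where a joint would pass 70% of its speed; a pose out of reach is approached as far as the arm can. A call with a number of a shift or a turn outside -1 to 1 is refused whole. A call with a gripper value outside its range is refused whole. The fingers move at their own pace and stop on an object; the grip force is fixed at half the most. Time passes only in rows, so rows that do not move let the fingers close. It gives the time, the measured TCP pose, the force and the opening at its end, in the units of the state.
- manip.get_obs(): the state, without advancing time (a new reading comes with each control period).
- manip.camera(name): name is "scene" or "top" or "wrist"; returns the picture (480x640x3 uint8, red, green, blue); there is no depth.
- manip.calibration(name): a dict with "intrinsics" (3x3 intrinsics, pixels), "cam_to_world" (4x4, takes a point from camera to world coordinates); the wrist camera has in their place "tool_from_camera" (4x4, takes a point from camera to tool coordinates, whose origin is the TCP and whose axes are the flange's). Camera axes: x right, y up, looking along -z (the intrinsics and any distortion apply to the point x, -y, -z); pixel columns grow to the right and rows downward; lengths in m; the calibration is good to about 2 mm. A picture is of the moment at which its call begins: read the wrist's pose just before it. calibration takes no time and is no camera call.
- manip.job_done(): hands the job in, once; it reports no verdict.
The state is a dict: "clock": time; "qpos": joint angles; "joint_vel": joint speeds; "tau": joint torques, N m; "ee_pos": TCP position; "tcp_rot": TCP orientation; "contact_force": force on the tool from outside, world axes, zero at the start; "wrist_torque": the same for the moment, N m; "gripper_width": finger opening in m.
Only numpy, scipy, OpenCV 4.12 (cv2) and the standard library are available. Lean on these libraries where they do the work, as an engineer would, in place of code of your own. Each camera call takes 0.05 s, during which the arm holds its last target.

## Working session

There is one attempt and no reset: what is moved stays moved. The work goes in short steps, Python scripts to look and compute and a tool call to move; the robot and the scene stay as the last step left them, time stands still between calls to the robot, and variables do not carry over. Pictures are saved under pics/ and viewed, and the job is handed in when it is done.

Besides the shell and the picture viewer there is one more tool, called after ">>>" in YAML: its name, and indented under it one key for each argument. move_arm: Moves the arm, as the interface text tells. Shifts and turns lie within -1 to 1; 1 stands for 0.02 m of shift or 0.08 rad of turn. Its arguments: {"type":"object","properties":{"increments":{"type":"array","items":{"type":"array","items":{"type":"number","minimum":-1,"maximum":1}}}},"required":["increments"]}

```bash
ls; mkdir -p pics
python3 - <<'E'
from station import manip
import cv2,json
o=manip.get_obs(); print(o); print(manip.hold_point_z)
for n in ["scene","top","wrist"]:
    im=manip.camera(n); cv2.imwrite(f"pics/{n}0.png",im[:,:,::-1]); print(n,manip.calibration(n))
E
```

```text
pics
{'clock': 0.0, 'qpos': array([-1.13689902,  0.46947268, -0.04858951,  1.53370334,  0.02409816,
        1.14104309, -0.08229076]), 'joint_vel': array([ 6.72372054e-05, -7.15165311e-04,  3.13721445e-04,  7.44037395e-07,
       -1.58845474e-03,  3.00350707e-04,  2.85700086e-04]), 'tau': array([ 2.95126401e-04, -5.07971978e+01, -8.04348313e-02, -2.36164016e+01,
       -6.13764371e-02,  3.80375201e-02,  1.61411240e-04]), 'ee_pos': array([0.3010731 , 0.6034413 , 0.22147441]), 'tcp_rot': array([ 2.29321745e-01,  9.73350140e-01, -1.00145259e-03, -1.95831123e-04]), 'contact_force': array([-0.06293551,  0.0551323 ,  0.48722309]), 'wrist_torque': array([ 0.01421295, -0.02728357, -0.00048402]), 'gripper_width': 0.08713938440225269}
0.0187
scene {'intrinsics': array([[516.90743096,   0.        , 316.0483687 ],
       [  0.        , 516.90743096, 241.20132787],
       [  0.        ,   0.        ,   1.        ]]), 'cam_to_world': array([[ 0.56071545, -0.512149  ,  0.65061631,  1.39459814],
       [ 0.82768269,  0.36872657, -0.42306275, -0.53589455],
       [-0.02322836,  0.77572168,  0.6306475
[... 353 characters left out ...]
0.01816923,  0.01216903,  0.01620747],
       [ 0.00999149,  0.11546587,  0.9932612 ,  1.57893326],
       [ 0.        ,  0.        ,  0.        ,  1.        ]])}
wrist {'intrinsics': array([[349.14848052,   0.        , 321.52827732],
       [  0.        , 349.14848052, 238.16291484],
       [  0.        ,   0.        ,   1.        ]]), 'tool_from_camera': array([[ 3.88381493e-04,  9.66730340e-01,  2.55797380e-01,
         7.13078365e-02],
       [ 9.99999338e-01, -9.83831277e-05, -1.14649838e-03,
         5.78195580e-04],
       [-1.08318862e-03,  2.55797656e-01, -9.66729738e-01,
        -1.63287642e-01],
       [ 0.00000000e+00,  0.00000000e+00,  0.00000000e+00,
         1.00000000e+00]])}
```

View pics/top0.png

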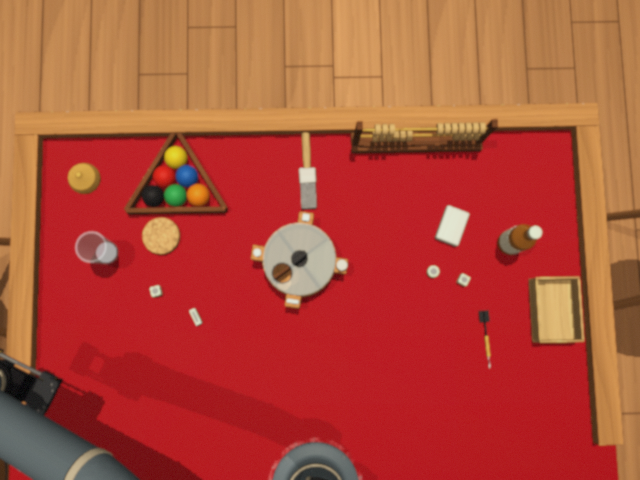

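View pics/scene0.png

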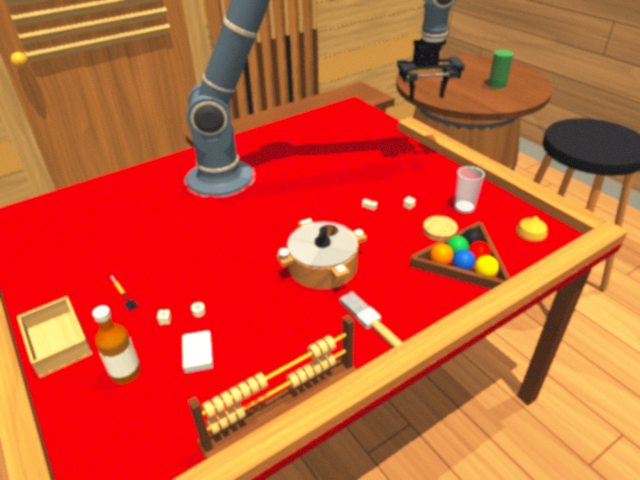

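The top view shows 4 pieces: a cube at (155,291), a bar at (195,317), a puck at (433,271) and another cube at (464,280). The caddy is at (300,259), with its opening at (282,272). I'll enlarge these.

```bash
cat > h.py <<'E'
from station import manip
import numpy as np,cv2
from scipy.spatial.transform import Rotation as R
def cam(name,obs=None):
    c=manip.calibration(name)
    if name=='wrist':
        o=obs or manip.get_obs()
        T=np.eye(4);T[:3,:3]=R.from_quat(o['tcp_rot']).as_matrix();T[:3,3]=o['ee_pos']
        return c['intrinsics'],T@c['tool_from_camera']
    return c['intrinsics'],c['cam_to_world']
def pix2w(name,u,v,z,KT=None):
    K,T=KT or cam(name)
    d=np.array([(u-K[0,2])/K[0,0],-(v-K[1,2])/K[1,1],-1.])
    d=T[:3,:3]@d; p=T[:3,3]
    return p+d*(z-p[2])/d[2]
def w2pix(name,P,KT=None):
    K,T=KT or cam(name)
    q=T[:3,:3].T@(np.asarray(P,float)-T[:3,3]); 
    return np.array([K[0,2]+K[0,0]*q[0]/-q[2],K[1,2]-K[1,1]*q[1]/-q[2]])
def shot(name,fn,box=None,s=1):
    o=manip.get_obs(); KT=cam(name,o)
    im=manip.camera(name)[:,:,::-1]
    if box: x0,y0,x1,y1=box; im=im[y0:y1,x0:x1]
    im=cv2.resize(im,None,fx=s,fy=s,interpolation=cv2.INTER_CUBIC) if s!=1 else im
    cv2.imwrite(fn,im); return KT
def st():
    o=manip.get_obs(); r=R.from_quat(o['tcp_rot']).as_matrix()
    print('t',round(o['clock'],2),'p',o['ee_pos'].round(4),'xax',r[:,0].round(3),'yaw_x',round(np.arctan2(r[1,0],r[0,0]),4),'zax',r[:,2].round(3),'F',o['contact_force'].round(1),'w',round(o['gripper_width'],4),'q',o['qpos'].round(2))
E
python3 - <<'E'
from h import *
im=cv2.imread('pics/top0.png')
a=im[200:320,230:370]; cv2.imwrite('pics/c1.png',cv2.resize(a,None,fx=5,fy=5,interpolation=cv2.INTER_CUBIC))
b=im[270:340,130:230];c=im[250:320,400:500]
cv2.imwrite('pics/c2.png',cv2.resize(np.vstack([b,c]),None,fx=4,fy=4,interpolation=cv2.INTER_CUBIC))
for n,(u,v,z) in dict(cub=(155,291,.02),bar=(195,317,.018),puck=(433,271,.02),cub2=(464,280,.02),cad=(300,259,.0755),opn=(282,272,.0755)).items(): print(n,pix2w('top',u,v,z).round(3))
E
```

```text
cub [0.485 0.391 0.02 ]
bar [0.418 0.291 0.018]
puck [ 0.522 -0.308  0.02 ]
cub2 [ 0.498 -0.385  0.02 ]
cad [0.553 0.026 0.075]
opn [0.522 0.071 0.075]
```

View pics/c1.png

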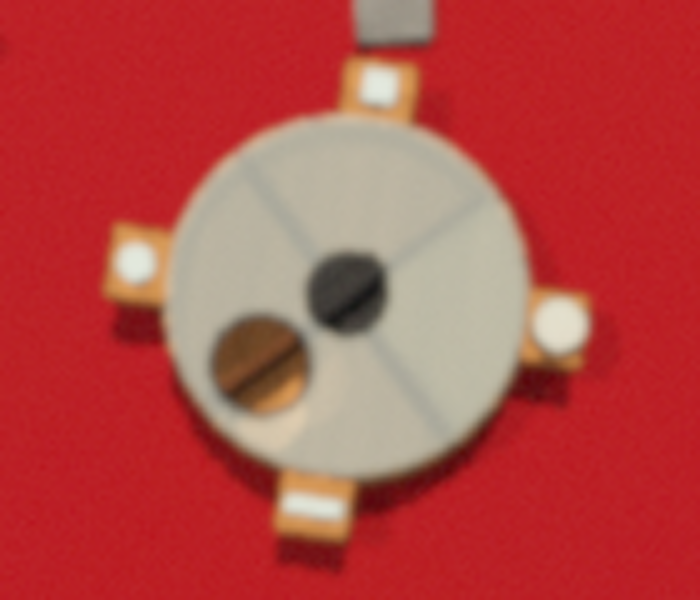

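View pics/c2.png

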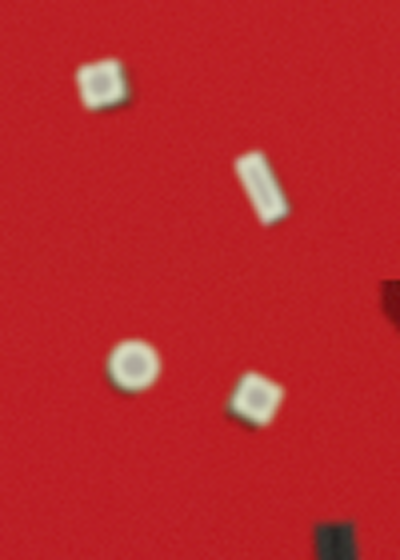

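View pics/wrist0.png

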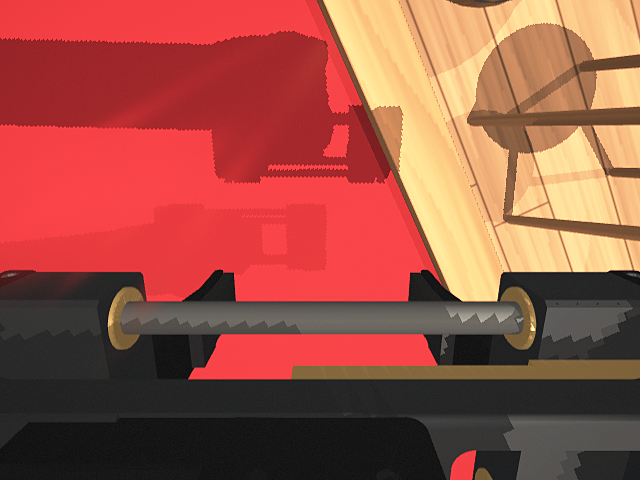

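Run:
```python
from h import *
from scipy.optimize import least_squares
f=lambda u,v:(230+u/5-.4,200+v/5-.4)
# (r,angle,z,pix)
pts=[(.104,0,.0855,f(560,325)),(.104,np.pi/2,.074,f(380,88)),(.104,np.pi,.074,f(135,262)),(.104,-np.pi/2,.074,f(312,505)),(0,0,.0755+.008,f(346,293))]
def res(x):
    return np.concatenate([w2pix('top',[x[0]+r*np.cos(a+x[2]),x[1]+r*np.sin(a+x[2]),z])-p for r,a,z,p in pts])
s=least_squares(res,[.55,.026,-1.6]);print(s.x.round(4),s.fun.round(2))
o=pix2w('top',*f(262,365),.0755)
d=o[:2]-s.x[:2];print(o.round(4),np.hypot(*d),(np.arctan2(d[1],d[0])-s.x[2])%(2*np.pi))
# scene camera check
for r,a,z,p in pts: print(w2pix('scene',[s.x[0]+r*np.cos(a+s.x[2]),s.x[1]+r*np.sin(a+s.x[2]),z]).round(1))
print(w2pix('scene',o))
for n,(u,v,z) in dict(cub=(155.3,291.2,.023),bar=(195.5,316.8,.018),puck=(433.3,271.2,.02),cub2=(464,279.7,.023)).items(): print(n,pix2w('top',u,v,z).round(3))
```

```text
[ 0.554   0.0292 -1.7457] [-0.26  0.13 -0.06 -0.26  0.15 -0.06  0.12  0.23  0.05 -0.05]
[0.5203 0.0707 0.0755] 0.05347077746314637 3.997573662065082
[283.7 251.5]
[340.3 268.3]
[358.6 232.4]
[306.  221.3]
[322.2 240.6]
[327.97086877 230.49086905]
cub [0.484 0.39  0.023]
bar [0.418 0.29  0.018]
puck [ 0.521 -0.309  0.02 ]
cub2 [ 0.498 -0.385  0.023]
```

```bash
cat >> h.py <<'E'
CAD=np.array([.554,.0292]);CY=-1.7457
def go(x,y,z,yaw=None,n=None):
    """print tool-frame displacement in units at the current orientation, and turn"""
    o=manip.get_obs(); M=R.from_quat(o['tcp_rot']).as_matrix()
    d=M.T@(np.array([x,y,z])-o['ee_pos'])/.02
    k=n or int(np.ceil(np.abs(d).max()))
    print('rows',k,'shift/row',(d/k).round(3),'total',d.round(2))
    if yaw is not None:
        # level tool with x at yaw
        Xn=np.array([np.cos(yaw),np.sin(yaw),0]);Zn=np.array([0,0,-1.]);T=np.c_[Xn,np.cross(Zn,Xn),Zn]
        rv=R.from_matrix(M.T@T).as_rotvec()/.08
        print('turn total',rv.round(2))
    st()
E
python3 -c "
from h import *
go(.554,.029,.2,2.252)"
```

```text
rows 25 shift/row [-0.966 -0.802  0.045] total [-24.14 -20.06   1.12]
turn total [-0.02  0.    5.34]
t 0.15 p [0.3011 0.6036 0.2217] xax [-0.895  0.446 -0.   ] yaw_x 2.6788 zax [-0.001 -0.001 -1.   ] F [-0.5  0.5 -0.6] w 0.0871 q [-1.14  0.47 -0.05  1.53  0.02  1.14 -0.08]
```

>>> move_arm:
  increments:
    - [-0.966,-0.802,0,0,0,0,1]
    - [-0.966,-0.802,0,0,0,0,1]
    - [-0.966,-0.802,0,0,0,0,1]
    - [-0.966,-0.802,0,0,0,0,1]
    - [-0.966,-0.802,0,0,0,0,1]
    - [-0.966,-0.802,0,0,0,0,1]
    - [-0.966,-0.802,0,0,0,0,1]
    - [-0.966,-0.802,0,0,0,0,1]

```text
clock: 1.15
ee_pos: [0.3829, 0.4186, 0.2227]
tcp_rot: [0.229, 0.973, 0.0, 0.0]
contact_force: [-0.2, -0.7, -1.3]
gripper_width: 0.0871
```

>>> move_arm:
  increments:
    - [-0.966,-0.802,0,0,0,0,1]
    - [-0.966,-0.802,0,0,0,0,1]
    - [-0.966,-0.802,0,0,0,0,1]
    - [-0.966,-0.802,0,0,0,0,1]
    - [-0.966,-0.802,0,0,0,0,1]
    - [-0.966,-0.802,0,0,0,0,1]
    - [-0.966,-0.802,0,0,0,0,1]
    - [-0.966,-0.802,0,0,0,0,1]

```text
clock: 2.15
ee_pos: [0.4636, 0.2348, 0.2227]
tcp_rot: [0.229, 0.973, 0.0, 0.0]
contact_force: [0.3, -0.4, -0.2]
gripper_width: 0.087
```

```bash
python3 -c "
from h import *
go(.554,.029,.2,2.252)"
```

```text
rows 9 shift/row [-0.96  -0.799  0.126] total [-8.64 -7.19  1.13]
turn total [ 0.01 -0.    5.33]
t 2.15 p [0.4636 0.2348 0.2227] xax [-0.895  0.447 -0.   ] yaw_x 2.6785 zax [ 0.  0. -1.] F [ 0.3 -0.4 -0.2] w 0.087 q [-0.63  0.21  0.1   1.9  -0.02  1.02  0.58]
```

>>> move_arm:
  increments:
    - [-0.96,-0.8,0.12,0,0,0,1]
    - [-0.96,-0.8,0.12,0,0,0,1]
    - [-0.96,-0.8,0.12,0,0,0,1]
    - [-0.96,-0.8,0.12,0,0,0,1]
    - [-0.96,-0.8,0.12,0,0,0,1]
    - [-0.96,-0.8,0.12,0,0,0,1]
    - [-0.96,-0.8,0.12,0,0,0,1]
    - [-0.96,-0.8,0.12,0,0,0,1]

```text
clock: 3.15
ee_pos: [0.5436, 0.0518, 0.2034]
tcp_rot: [0.229, 0.973, 0.0, 0.0]
contact_force: [0.5, -0.1, -0.6]
gripper_width: 0.087
```

>>> move_arm:
  increments:
    - [-0.96,-0.8,0.12,0,0,0,1]
    - [0,0,0,0,0,0.89,1]
    - [0,0,0,0,0,0.89,1]
    - [0,0,0,0,0,0.89,1]
    - [0,0,0,0,0,0.89,1]
    - [0,0,0,0,0,0.89,1]
    - [0,0,0,0,0,0.89,1]
    - [0,0,0,0,0,0,1]

```text
clock: 4.15
ee_pos: [0.5534, 0.0298, 0.201]
tcp_rot: [0.43, 0.903, 0.0, 0.0]
contact_force: [0.7, -0.2, 0.3]
gripper_width: 0.0869
```

```bash
python3 -c "
from h import *
go(.554,.029,.088,2.252)
shot('wrist','pics/w1.png')
st()"
```

```text
rows 6 shift/row [-0.008 -0.001  0.942] total [-0.05 -0.    5.65]
turn total [ 0. -0.  0.]
t 4.15 p [0.5534 0.0298 0.201 ] xax [-0.63   0.777  0.   ] yaw_x 2.2521 zax [ 0.  0. -1.] F [ 0.7 -0.2  0.3] w 0.0869 q [-0.37  0.3   0.3   1.86 -0.1   1.    0.65]
t 4.2 p [0.5534 0.0299 0.201 ] xax [-0.63   0.776  0.   ] yaw_x 2.2526 zax [ 0.  0. -1.] F [-1.6  0.8 -0.4] w 0.0873 q [-0.37  0.3   0.3   1.86 -0.1   1.    0.65]
```

View pics/w1.png

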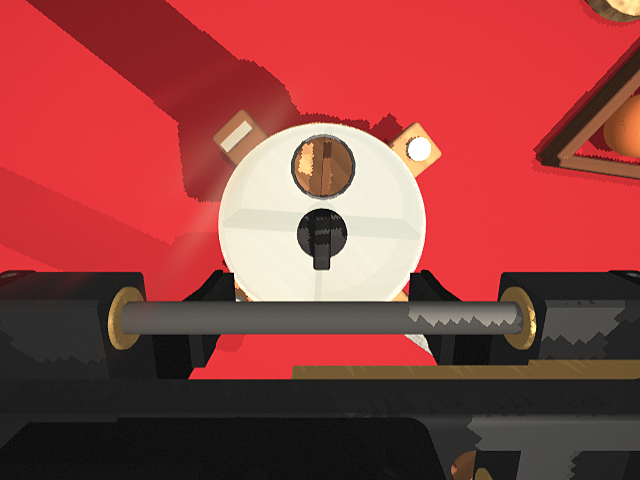

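The wrist view shows the grip bar (321,240) aligned with the tool's x axis and the opening at (323,167). I'll go down and grip it.

>>> move_arm:
  increments:
    - [0,0,0.94,0,0,0,1]
    - [0,0,0.94,0,0,0,1]
    - [0,0,0.94,0,0,0,1]
    - [0,0,0.94,0,0,0,1]
    - [0,0,0.94,0,0,0,0.6]
    - [0,0,0.94,0,0,0,0.4]
    - [0,0,0,0,0,0,0]
    - [0,0,0,0,0,0,0]

```text
clock: 5.2
ee_pos: [0.5542, 0.0302, 0.0888]
tcp_rot: [0.43, 0.903, 0.0, 0.0]
contact_force: [0.1, -0.1, 0.3]
gripper_width: 0.0552
```

>>> move_arm:
  increments:
    - [0,0,0,0,0,0,0]
    - [0,0,0,0,0,0,0]

```text
clock: 5.45
ee_pos: [0.5541, 0.0304, 0.0888]
tcp_rot: [0.43, 0.903, 0.0, 0.0]
contact_force: [-0.8, 0.4, 0.6]
gripper_width: 0.0348
```

```bash
python3 -c "
from h import *
go(.554,.029,.088,2.966)"
```

```text
rows 1 shift/row [-0.052 -0.048  0.039] total [-0.05 -0.05  0.04]
turn total [ 0.01  0.01 -8.93]
t 5.45 p [0.5541 0.0304 0.0888] xax [-0.63   0.777 -0.001] yaw_x 2.2517 zax [ 0.001  0.    -1.   ] F [-0.8  0.4  0.6] w 0.0348 q [-0.34  0.44  0.27  1.96 -0.16  0.76  0.7 ]
```

>>> move_arm:
  increments:
    - [0,0,0,0,0,0,0]
    - [0,0,0,0,0,0,0]
    - [0,0,0,0,0,0,0]
    - [0,0,0,0,0,0,0]

```text
clock: 5.95
ee_pos: [0.5533, 0.0302, 0.0882]
tcp_rot: [0.43, 0.903, -0.0, -0.0]
contact_force: [-1.6, -1.1, 2.6]
gripper_width: 0.013
```

>>> move_arm:
  increments:
    - [0,0,0,0,0,-1,0]
    - [0,0,0,0,0,-1,0]
    - [0,0,0,0,0,-1,0]
    - [0,0,0,0,0,-1,0]
    - [0,0,0,0,0,-1,0]
    - [0,0,0,0,0,-1,0]
    - [0,0,0,0,0,-1,0]
    - [0,0,0,0,0,-1,0]

```text
clock: 6.95
ee_pos: [0.5529, 0.0294, 0.0882]
tcp_rot: [0.124, 0.992, -0.001, -0.001]
contact_force: [-2.7, -1.4, 4.4]
gripper_width: 0.0126
```

>>> move_arm:
  increments:
    - [0,0,0,0,0,-0.93,0]
    - [0,0,0,0,0,0,0]
    - [0,0,0,0,0,0,0]

```text
clock: 7.32
ee_pos: [0.5528, 0.0293, 0.0882]
tcp_rot: [0.089, 0.996, -0.001, -0.001]
contact_force: [-4.4, -3.5, 5.5]
gripper_width: 0.0125
```

```bash
python3 -c "
from h import *
go(.554,.029,.088,2.966)"
```

```text
rows 1 shift/row [-0.06  -0.005  0.009] total [-0.06 -0.    0.01]
turn total [-0.02 -0.02 -0.02]
t 7.33 p [0.5528 0.0293 0.0882] xax [-0.984  0.177  0.002] yaw_x 2.9642 zax [-0.002 -0.001 -1.   ] F [-4.4 -3.5  5.5] w 0.0125 q [-0.2   0.43  0.09  1.96 -0.05  0.76  1.31]
```

>>> move_arm:
  increments:
    - [0,0,0,0,0,0,0.5]
    - [0,0,0,0,0,0,0.5]
    - [0,0,0,0,0,0,0.7]
    - [0,0,-0.9,0,0,0,1]
    - [0,0,-1,0,0,0,1]
    - [0,0,-1,0,0,0,1]
    - [0,0,-1,0,0,0,1]
    - [0,0,-1,0,0,0,1]

```text
clock: 8.32
ee_pos: [0.5538, 0.0307, 0.1867]
tcp_rot: [0.088, 0.996, 0.0, 0.0]
contact_force: [0.8, -0.6, 0.3]
gripper_width: 0.083
```

```bash
python3 -c "
from h import *
KT=shot('wrist','pics/w2.png')
c=CAD+.054*np.array([np.cos(2.966),np.sin(2.966)]);print(w2pix('wrist',[*c,.0755],KT),w2pix('wrist',[*CAD,.1125],KT))
st()"
```

```text
[317.93805805 169.14996401] [317.68177227 249.92178933]
t 8.38 p [0.5555 0.0308 0.1894] xax [-0.985  0.175 -0.005] yaw_x 2.966 zax [ 0.005  0.001 -1.   ] F [ 0.7 -0.8  2. ] w 0.0846 q [-0.21  0.3   0.1   1.87 -0.04  0.97  1.3 ]
```

View pics/w2.png

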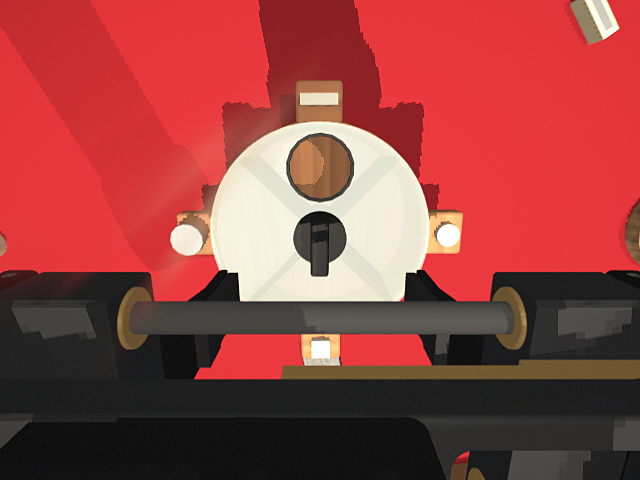

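```bash
python3 -c "
from h import *
go(.418,.290,.19,3.54)"
```

```text
rows 12 shift/row [ 0.753  0.963 -0.004] total [ 9.03 11.56 -0.05]
turn total [ 0.01  0.07 -7.18]
t 8.38 p [0.5555 0.0308 0.1894] xax [-0.985  0.175 -0.005] yaw_x 2.966 zax [ 0.005  0.001 -1.   ] F [ 0.7 -0.8  2. ] w 0.0846 q [-0.21  0.3   0.1   1.87 -0.04  0.97  1.3 ]
```

>>> move_arm:
  increments:
    - [0.5,0.963,0,0,0,0,1]
    - [0.5,0.963,0,0,0,0,1]
    - [0.5,0.963,0,0,0,0,1]
    - [0.5,0.963,0,0,0,0,1]
    - [0.5,0.963,0,0,0,0,1]
    - [0.5,0.963,0,0,0,0,1]
    - [0.5,0.963,0,0,0,0,1]
    - [0.5,0.963,0,0,0,0,1]

```text
clock: 9.38
ee_pos: [0.5015, 0.1969, 0.1856]
tcp_rot: [0.088, 0.996, 0.0, -0.0]
contact_force: [0.2, 0.7, -1.0]
gripper_width: 0.0873
```

>>> move_arm:
  increments:
    - [0.5,0.963,0,0,0,0,1]
    - [0.5,0.963,0,0,0,0,1]
    - [0.5,0.963,0,0,0,0,1]
    - [0.5,0.963,0,0,0,0,1]
    - [0,0,0,0,0,0,1]

```text
clock: 10.0
ee_pos: [0.475, 0.2808, 0.1856]
tcp_rot: [0.086, 0.996, 0.0, -0.0]
contact_force: [-0.3, -0.1, 0.2]
gripper_width: 0.0869
```

```bash
python3 -c "
from h import *
KT=shot('wrist','pics/w3.png'); import pickle; pickle.dump(KT,open('w3.pkl','wb'))
print(w2pix('wrist',[.418,.29,.018],KT)); st()"
```

```text
[319.23854211 160.72754215]
t 10.05 p [0.4756 0.2791 0.1857] xax [-0.985  0.173  0.   ] yaw_x 2.9675 zax [-0. -0. -1.] F [ 0.6  0.3 -0.7] w 0.0875 q [-0.59  0.31 -0.02  1.87  0.01  0.97  0.78]
```

View pics/w3.png

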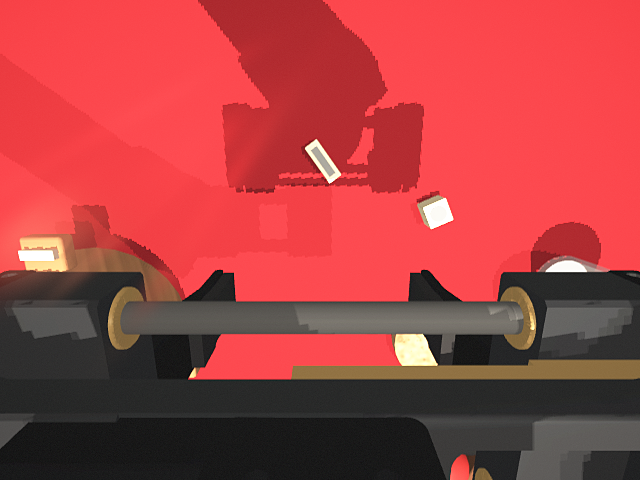

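```bash
python3 -c "
from h import *
im=cv2.imread('pics/w3.png'); cv2.imwrite('pics/w3c.png',cv2.resize(im[130:240,290:470],None,fx=4,fy=4,interpolation=cv2.INTER_NEAREST))"
```

```text
(no output)
```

View pics/w3c.png

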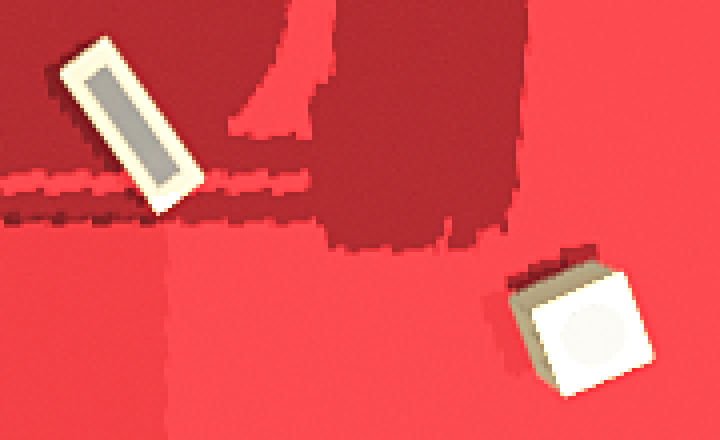

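```bash
python3 -c "
from h import *
import pickle; KT=pickle.load(open('w3.pkl','rb'))
for n,z,cs in (('bar',.018,[(60,72),(106,38),(204,178),(160,215)]),('cube',.023,[(532,308),(625,272),(655,357),(566,396)])):
    P=np.array([pix2w('wrist',290+u/4,130+v/4,z,KT) for u,v in cs])
    print(n,P.mean(0).round(4)); e=np.roll(P,-1,0)-P
    print(np.hypot(e[:,0],e[:,1]).round(4),np.arctan2(e[:,1],e[:,0]).round(3))
go(.418,.29,.19,3.54)
"
```

```text
bar [0.4195 0.2935 0.018 ]
[0.013  0.0389 0.0134 0.04  ] [ 2.016  0.455 -1.044 -2.696]
cube [0.4852 0.3932 0.023 ]
[0.0228 0.0222 0.0226 0.0235] [ 1.782  0.246 -1.306 -2.885]
rows 3 shift/row [ 0.977  0.012 -0.072] total [ 2.93  0.04 -0.22]
turn total [-0.   -0.01 -7.16]
t 10.05 p [0.4756 0.2791 0.1857] xax [-0.985  0.173  0.   ] yaw_x 2.9675 zax [-0. -0. -1.] F [ 0.6  0.3 -0.7] w 0.0875 q [-0.59  0.31 -0.02  1.87  0.01  0.97  0.78]
```

>>> move_arm:
  increments:
    - [0,0,0.5,0,0,-0.975,1]
    - [0,0,0.5,0,0,-0.975,1]
    - [0,0,0.5,0,0,-0.975,1]
    - [0,0,0.5,0,0,-0.975,1]
    - [0,0,0.5,0,0,-0.975,1]
    - [0,0,0.5,0,0,-0.975,1]
    - [0,0,0.5,0,0,-0.975,1]
    - [0,0,0.5,0,0,-0.975,1]

```text
clock: 11.05
ee_pos: [0.4766, 0.2772, 0.1056]
tcp_rot: [-0.223, 0.975, -0.0, 0.0]
contact_force: [-0.1, -0.7, 0.9]
gripper_width: 0.0872
```

```bash
python3 -c "
from h import *
go(.4195,.2935,.009,3.59)
"
```

```text
rows 5 shift/row [0.444 0.395 0.966] total [2.22 1.98 4.83]
turn total [-0.01 -0.    0.01]
t 11.05 p [0.4766 0.2772 0.1056] xax [-0.901 -0.434  0.   ] yaw_x -2.6928 zax [ 0.    -0.001 -1.   ] F [-0.1 -0.7  0.9] w 0.0872 q [-0.49  0.41 -0.14  1.94  0.08  0.8   1.34]
```

>>> move_arm:
  increments:
    - [0.74,0.66,0,0,0,0,1]
    - [0.74,0.66,0,0,0,0,1]
    - [0.74,0.66,0.9,0,0,0,1]
    - [0,0,1,0,0,0,0.8]
    - [0,0,1,0,0,0,0.6]
    - [0,0,1,0,0,0,0.5]
    - [0,0,1,0,0,0,0.5]
    - [0,0,0,0,0,0,0.5]

```text
clock: 12.05
ee_pos: [0.4168, 0.2952, 0.0076]
tcp_rot: [-0.223, 0.975, -0.0, -0.001]
contact_force: [0.2, -0.8, -1.0]
gripper_width: 0.047
```

```bash
python3 -c "
from h import *
go(.4195,.2935,.007,3.59)
KT=shot('wrist','pics/w4.png'); print(w2pix('wrist',[.4195,.2935,.018],KT))
"
```

```text
rows 1 shift/row [-0.084 -0.136  0.032] total [-0.08 -0.14  0.03]
turn total [-0.   -0.03  0.01]
t 12.05 p [0.4168 0.2952 0.0076] xax [-0.901 -0.434  0.003] yaw_x -2.6923 zax [-0.002 -0.001 -1.   ] F [ 0.2 -0.8 -1. ] w 0.047 q [-0.59  0.51 -0.14  2.09  0.13  0.55  1.2 ]
[312.41913109 301.73529679]
```

View pics/w4.png

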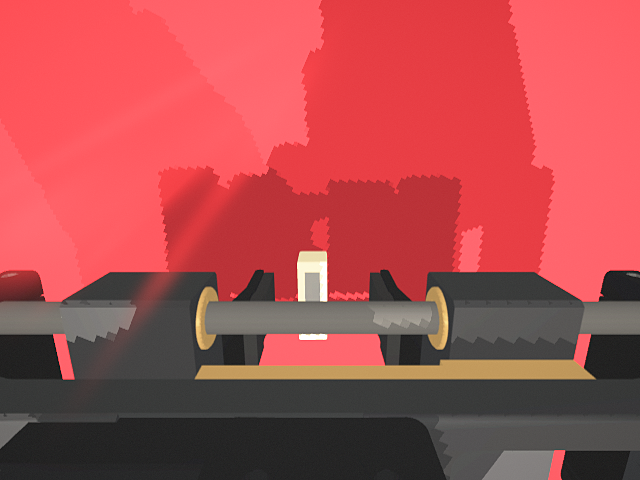

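>>> move_arm:
  increments:
    - [-0.08,-0.14,0,0,0,0,0.4]
    - [0,0,0,0,0,0,0]
    - [0,0,0,0,0,0,0]
    - [0,0,0,0,0,0,0]
    - [0,0,0,0,0,0,0]
    - [0,0,0,0,0,0,0]
    - [0,0,0,0,0,0,0]

```text
clock: 12.98
ee_pos: [0.4215, 0.2936, 0.0084]
tcp_rot: [-0.222, 0.975, 0.0, 0.0]
contact_force: [-1.1, -1.6, 5.5]
gripper_width: 0.0137
```

>>> move_arm:
  increments:
    - [0,0,-1,0,0,0,0]
    - [0,0,-1,0,0,0,0]
    - [0,0,-1,0,0,0,0]
    - [0,0,-1,0,0,0,0]
    - [0,0,-1,0,0,0,0]
    - [0,0,-1,0,0,0,0]
    - [0,0,-1,0,0,0,0]
    - [0,0,0,0,0,0,0]

```text
clock: 13.98
ee_pos: [0.4221, 0.2941, 0.149]
tcp_rot: [-0.222, 0.975, 0.001, 0.001]
contact_force: [0.2, -0.6, -0.0]
gripper_width: 0.0134
```

```bash
python3 -c "
from h import *
c=CAD+.054*np.array([np.cos(2.966),np.sin(2.966)]);print(c)
go(*c,.15,2.966)
KT=shot('wrist','pics/w5.png');
"
```

```text
[0.50083035 0.03863335]
rows 14 shift/row [ 0.142 -0.944 -0.004] total [  1.99 -13.22  -0.06]
turn total [0.02 0.03 7.8 ]
t 13.97 p [0.4221 0.2941 0.149 ] xax [-0.901 -0.433 -0.003] yaw_x -2.6932 zax [ 0.002  0.002 -1.   ] F [ 0.2 -0.6 -0. ] w 0.0134 q [-0.55  0.3  -0.17  1.98  0.07  0.86  1.26]
```

View pics/w5.png

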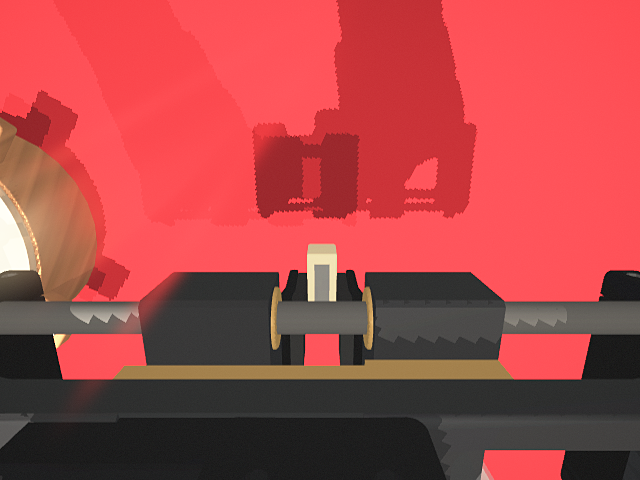

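```bash
python3 -c "
from h import *
im=cv2.imread('pics/w5.png'); cv2.imwrite('pics/w5c.png',cv2.resize(im[230:350,270:370],None,fx=5,fy=5,interpolation=cv2.INTER_NEAREST))
c=manip.calibration('wrist');KT=(c['intrinsics'],c['tool_from_camera'])
for x in (.02,.022,.024): print(x,w2pix('wrist',[x,0,-.0096],KT),w2pix('wrist',[x,0,.0084],KT))
for x in (-.02,-.016): print(x,w2pix('wrist',[x,0,-.0096],KT))
"
```

```text
0.02 [318.06980908 257.98728601] [318.34485364 247.02457793]
0.022 [318.06043429 253.85809247] [318.33718627 243.26649637]
0.024 [318.0509994 249.7024281] [318.32947454 239.48667951]
-0.02 [318.24551547 335.3784552 ]
-0.016 [318.22889751 328.05895354]
```

View pics/w5c.png

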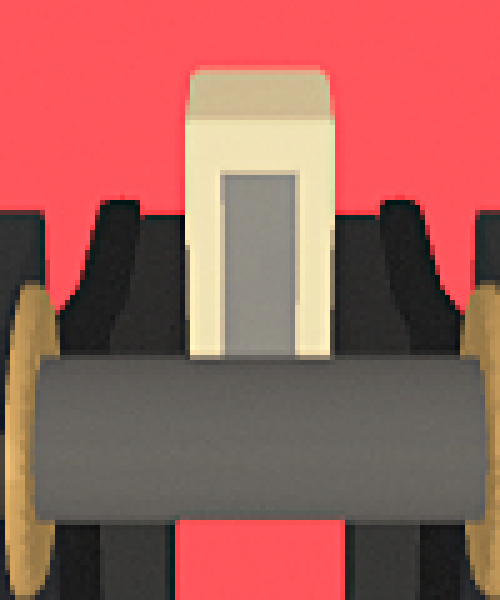

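>>> move_arm:
  increments:
    - [0.14,-0.945,0,0,0,0,0]
    - [0.14,-0.945,0,0,0,0,0]
    - [0.14,-0.945,0,0,0,0,0]
    - [0.14,-0.945,0,0,0,0,0]
    - [0.14,-0.945,0,0,0,0,0]
    - [0.14,-0.945,0,0,0,0,0]
    - [0.14,-0.945,0,0,0,0,0]
    - [0.14,-0.945,0,0,0,0,0]

```text
clock: 15.02
ee_pos: [0.466, 0.1466, 0.1467]
tcp_rot: [-0.222, 0.975, -0.0, -0.001]
contact_force: [0.8, -0.3, -1.3]
gripper_width: 0.0135
```

>>> move_arm:
  increments:
    - [0.14,-0.945,0,0,0,0,0]
    - [0.14,-0.945,0,0,0,0,0]
    - [0.14,-0.945,0,0,0,0,0]
    - [0.14,-0.945,0,0,0,0,0]
    - [0.14,-0.945,0,0,0,0,0]
    - [0.14,-0.945,0,0,0,0,0]
    - [0,0,0,0,0,0,0]

```text
clock: 15.9
ee_pos: [0.5002, 0.0366, 0.1468]
tcp_rot: [-0.221, 0.975, -0.0, -0.001]
contact_force: [-0.6, 0.8, 0.2]
gripper_width: 0.0138
```

>>> move_arm:
  increments:
    - [0,0,0,0,0,0.975,0]
    - [0,0,0,0,0,0.975,0]
    - [0,0,0,0,0,0.975,0]
    - [0,0,0,0,0,0.975,0]
    - [0,0,0,0,0,0.975,0]
    - [0,0,0,0,0,0.975,0]
    - [0,0,0,0,0,0.975,0]
    - [0,0,0,0,0,0.975,0]

```text
clock: 16.9
ee_pos: [0.4999, 0.0394, 0.1473]
tcp_rot: [0.088, 0.996, 0.0, -0.001]
contact_force: [0.4, -0.5, -0.2]
gripper_width: 0.0136
```

```bash
python3 -c "
from h import *
c=CAD+.054*np.array([np.cos(2.966),np.sin(2.966)]);print(c)
go(*c,.088,2.966)
KT=shot('wrist','pics/w6.png');
"
```

```text
[0.50083035 0.03863335]
rows 3 shift/row [-0.019 -0.01   0.988] total [-0.06 -0.03  2.96]
turn total [ 0.   -0.02 -0.01]
t 16.9 p [0.4999 0.0394 0.1473] xax [-0.984  0.176  0.002] yaw_x 2.965 zax [-0.002  0.    -1.   ] F [ 0.4 -0.5 -0.2] w 0.0136 q [-0.22  0.27  0.07  2.02 -0.03  0.85  1.26]
```

View pics/w6.png

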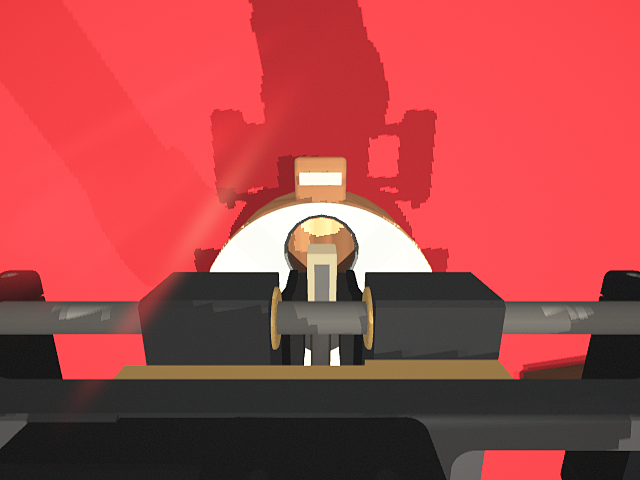

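>>> move_arm:
  increments:
    - [-0.06,-0.03,1,0,0,0,0]
    - [0,0,1,0,0,0,0]
    - [0,0,0.9,0,0,0,0]
    - [0,0,0,0,0,0,0]
    - [0,0,0,0,0,0,0]

```text
clock: 17.58
ee_pos: [0.502, 0.0378, 0.0904]
tcp_rot: [0.087, 0.996, 0.0, 0.0]
contact_force: [0.1, -0.5, 0.3]
gripper_width: 0.0133
```

```bash
python3 -c "
from h import *
c=CAD+.054*np.array([np.cos(2.966),np.sin(2.966)])
go(*c,.088,2.966)
KT=shot('wrist','pics/w7.png',(220,160,420,300),4);
K,T=KT
for a in range(0,360,45): print(w2pix('wrist',[c[0]+.024*np.cos(np.radians(a)+2.966),c[1]+.024*np.sin(np.radians(a)+2.966),.0755],KT).round(1),end=' ')
shot('scene','pics/s7.png',(260,170,400,290),5)
"
```

```text
rows 1 shift/row [0.067 0.03  0.12 ] total [0.07 0.03 0.12]
turn total [0.   0.   0.01]
t 17.57 p [0.502  0.0378 0.0904] xax [-0.985  0.174 -0.   ] yaw_x 2.967 zax [ 0.  0. -1.] F [ 0.1 -0.5  0.3] w 0.0133 q [-0.21  0.36  0.07  2.07 -0.04  0.72  1.27]
[320.5 235.5] [288.6 248.3] [276.4 278.1] [290.  306.7] [320.4 318.2] [350.9 306.7] [364.5 278.2] [352.4 248.3]
```

View pics/w7.png

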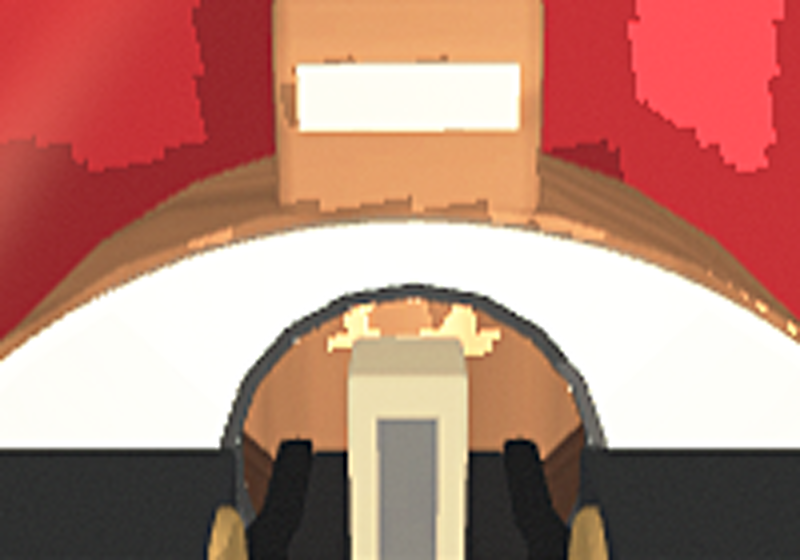

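View pics/s7.png

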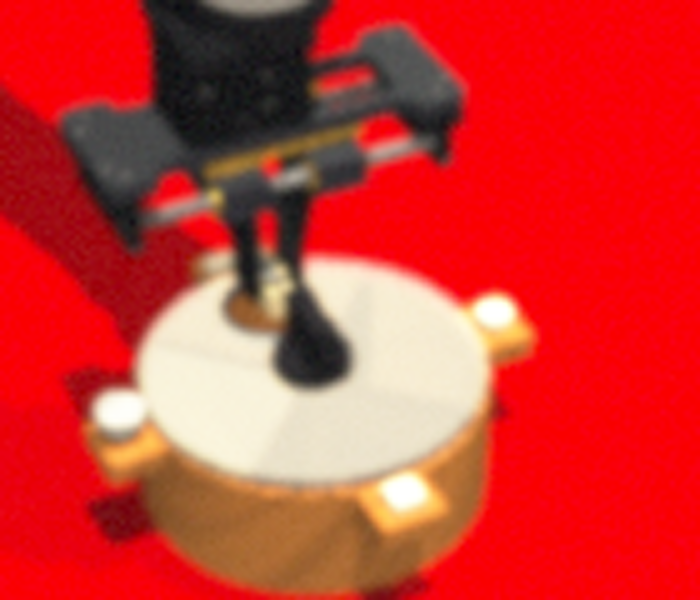

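>>> move_arm:
  increments:
    - [0.05,0.03,0,0,0,0,0]
    - [0,0,0.3,0,0,0,0]
    - [0,0,0.27,0,0,0,0]
    - [0,0,0,0,0,0,0]

```text
clock: 18.18
ee_pos: [0.5008, 0.038, 0.0782]
tcp_rot: [0.088, 0.996, -0.0, -0.0]
contact_force: [-0.3, -0.1, -0.1]
gripper_width: 0.0136
```

```bash
python3 -c "
from h import *
st()
KT=shot('wrist','pics/w8.png',(220,160,420,300),4)
"
```

```text
t 18.18 p [0.5008 0.038  0.0782] xax [-0.985  0.175  0.001] yaw_x 2.966 zax [-0.001 -0.    -1.   ] F [-0.3 -0.1 -0.1] w 0.0136 q [-0.21  0.38  0.07  2.08 -0.04  0.69  1.27]
```

View pics/w8.png

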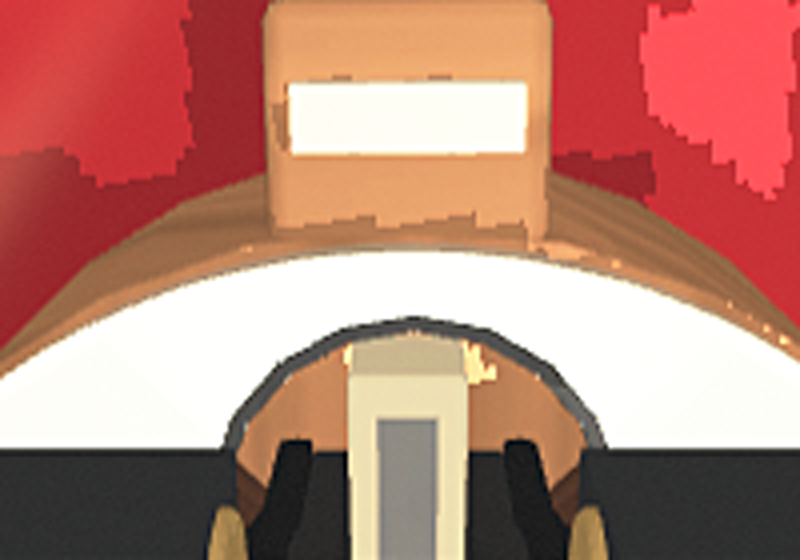

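>>> move_arm:
  increments:
    - [0,0,0,0,0,0,0.4]
    - [0,0,0,0,0,0,0.4]
    - [0,0,0,0,0,0,0.4]
    - [0,0,0,0,0,0,0.4]
    - [0,0,-1,0,0,0,0.4]
    - [0,0,-1,0,0,0,0.4]
    - [0,0,-1,0,0,0,0.5]
    - [0,0,-1,0,0,0,0.6]

```text
clock: 19.23
ee_pos: [0.5009, 0.038, 0.1594]
tcp_rot: [0.088, 0.996, 0.0, 0.0]
contact_force: [0.0, 0.4, 0.6]
gripper_width: 0.0463
```

```bash
python3 -c "
from h import *
st()
KT=shot('wrist','pics/w9.png',(220,140,420,290),4)
go(.554,.0292,.15,2.966)
"
```

```text
t 19.23 p [0.5009 0.038  0.1594] xax [-0.985  0.175  0.   ] yaw_x 2.966 zax [ 0.  0. -1.] F [0.  0.4 0.6] w 0.0463 q [-0.22  0.26  0.08  2.01 -0.03  0.87  1.26]
rows 3 shift/row [-0.869  0.001  0.202] total [-2.61  0.    0.61]
turn total [ 0.02  0.06 -0.  ]
t 19.27 p [0.5026 0.0382 0.1619] xax [-0.985  0.175 -0.004] yaw_x 2.9658 zax [ 0.005  0.001 -1.   ] F [ 0.2 -0.9  1.5] w 0.0483 q [-0.22  0.26  0.08  2.01 -0.03  0.87  1.26]
```

View pics/w9.png

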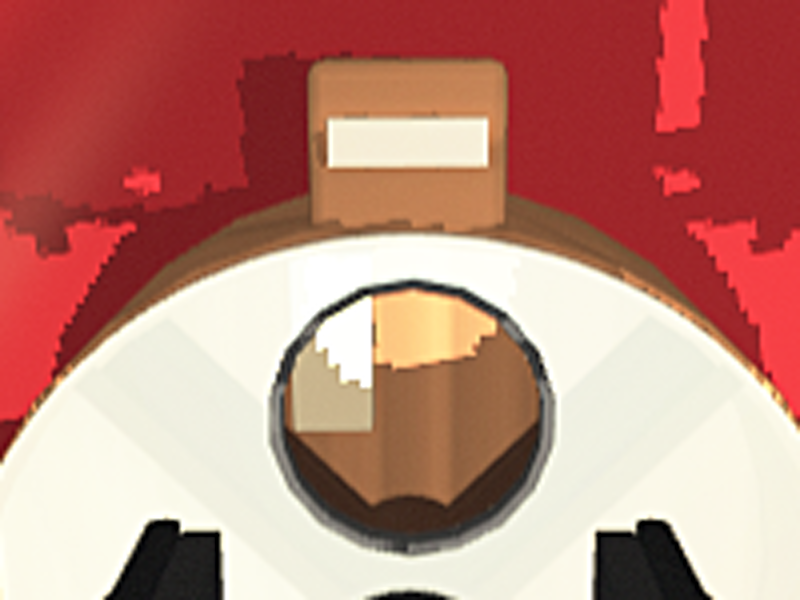

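```bash
python3 -c "
from h import *
shot('top','pics/t10.png');shot('scene','pics/s10.png')
"
```

```text
(no output)
```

View pics/t10.png

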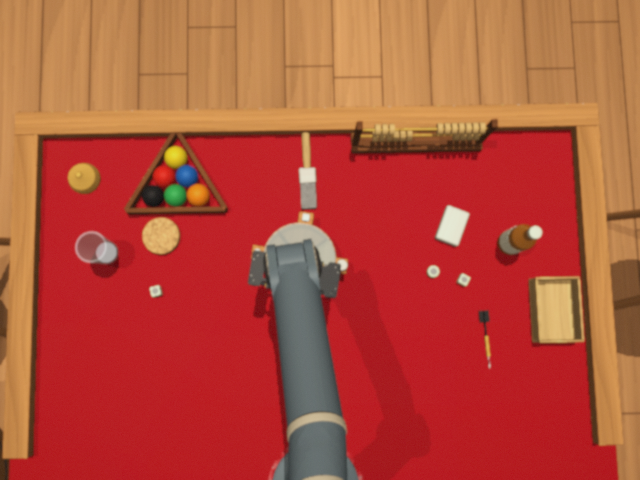

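View pics/s10.png

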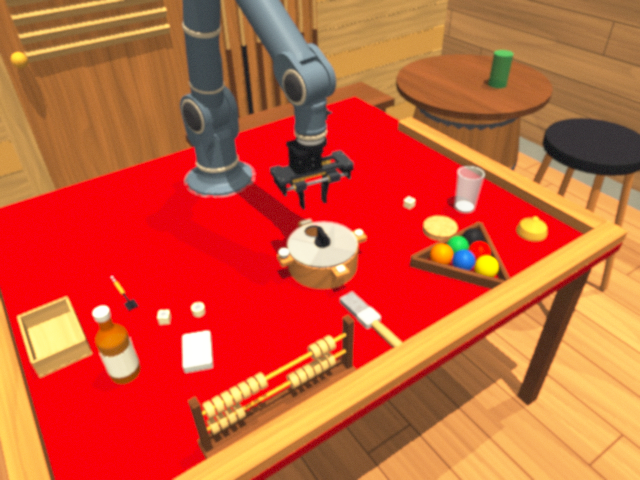

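Only two cubes and one puck are left: (155,291), (433,271) and (464,280). I'll go back to the grip and turn the opening to the pucks.

>>> move_arm:
  increments:
    - [-0.87,0,0.2,0,0,0,0.6]
    - [-0.87,0,0.2,0,0,0,0.6]
    - [-0.87,0,0.2,0,0,0,0.6]
    - [0,0,1,0,0,0,0.5]
    - [0,0,1,0,0,0,0.5]
    - [0,0,1,0,0,0,0.5]
    - [0,0,0,0,0,0,0.5]

```text
clock: 20.25
ee_pos: [0.5518, 0.0287, 0.0847]
tcp_rot: [0.088, 0.996, -0.0, -0.002]
contact_force: [0.3, 0.3, 0.0]
gripper_width: 0.044
```

```bash
python3 -c "
from h import *
go(.554,.0292,.088,1.396)
"
```

```text
rows 1 shift/row [-0.103  0.046 -0.167] total [-0.1   0.05 -0.17]
turn total [-0.05 -0.03 19.62]
t 20.25 p [0.5518 0.0287 0.0847] xax [-0.985  0.175  0.004] yaw_x 2.9657 zax [-0.004 -0.001 -1.   ] F [0.3 0.3 0. ] w 0.044 q [-0.19  0.43  0.08  1.96 -0.05  0.75  1.31]
```

>>> move_arm:
  increments:
    - [-0.1,0.05,-0.17,0,0,0,0]
    - [0,0,0,0,0,0,0]
    - [0,0,0,0,0,0,0]
    - [0,0,0,0,0,0,0]
    - [0,0,0,0,0,0,0]
    - [0,0,0,0,0,0,0]

```text
clock: 21.0
ee_pos: [0.5546, 0.029, 0.0906]
tcp_rot: [0.088, 0.996, -0.0, 0.0]
contact_force: [-1.2, -2.1, 4.4]
gripper_width: 0.0127
```

>>> move_arm:
  increments:
    - [0,0,0,0,0,0.98,0]
    - [0,0,0,0,0,0.98,0]
    - [0,0,0,0,0,0.98,0]
    - [0,0,0,0,0,0.98,0]
    - [0,0,0,0,0,0.98,0]
    - [0,0,0,0,0,0.98,0]
    - [0,0,0,0,0,0.98,0]
    - [0,0,0,0,0,0.98,0]

```text
clock: 22.0
ee_pos: [0.5545, 0.0288, 0.0906]
tcp_rot: [0.392, 0.92, -0.0, 0.0]
contact_force: [-0.9, -2.1, 6.0]
gripper_width: 0.0126
```

>>> move_arm:
  increments:
    - [0,0,0,0,0,0.98,0]
    - [0,0,0,0,0,0.98,0]
    - [0,0,0,0,0,0.98,0]
    - [0,0,0,0,0,0.98,0]
    - [0,0,0,0,0,0.98,0]
    - [0,0,0,0,0,0.98,0]
    - [0,0,0,0,0,0.98,0]
    - [0,0,0,0,0,0.98,0]

```text
clock: 23.0
ee_pos: [0.5543, 0.0287, 0.0906]
tcp_rot: [0.657, 0.754, -0.0, 0.0]
contact_force: [-2.2, -3.2, 6.2]
gripper_width: 0.0125
```

>>> move_arm:
  increments:
    - [0,0,0,0,0,0.98,0]
    - [0,0,0,0,0,0.98,0]
    - [0,0,0,0,0,0.98,0]
    - [0,0,0,0,0,0.98,0]
    - [0,0,0,0,0,0,0]
    - [0,0,0,0,0,0,0]

```text
clock: 23.75
ee_pos: [0.5542, 0.0287, 0.0906]
tcp_rot: [0.766, 0.643, -0.0, 0.0]
contact_force: [-2.5, -2.1, 7.0]
gripper_width: 0.0126
```

```bash
python3 -c "
from h import *
go(.554,.0292,.088,1.396)
"
```

```text
rows 1 shift/row [ 0.023 -0.014  0.128] total [ 0.02 -0.01  0.13]
turn total [-0.01  0.01  0.02]
t 23.75 p [0.5542 0.0287 0.0906] xax [ 0.173  0.985 -0.001] yaw_x 1.3973 zax [-0.001 -0.001 -1.   ] F [-2.5 -2.1  7. ] w 0.0126 q [-0.49  0.46  0.47  1.97 -0.29  0.78 -0.02]
```

>>> move_arm:
  increments:
    - [0,0,0,0,0,0,0.5]
    - [0,0,0,0,0,0,0.5]
    - [0,0,0,0,0,0,0.6]
    - [0,0,-1,0,0,0,1]
    - [0,0,-1,0,0,0,1]
    - [0,0,-1,0,0,0,1]
    - [0,0,-1,0,0,0,1]
    - [0,0,-1,0,0,0,1]

```text
clock: 24.75
ee_pos: [0.5544, 0.0298, 0.1906]
tcp_rot: [0.765, 0.644, 0.0, -0.0]
contact_force: [0.1, 0.5, 0.3]
gripper_width: 0.0831
```

```bash
python3 -c "
from h import *
go(.51,-.42,.2)
KT=shot('wrist','pics/w11.png')
c=CAD+.054*np.array([np.cos(1.396),np.sin(1.396)]);print(w2pix('wrist',[*c,.0755],KT),w2pix('wrist',[*CAD,.1125],KT))
"
```

```text
rows 23 shift/row [-0.98   0.073 -0.021] total [-22.54   1.68  -0.47]
t 24.75 p [0.5544 0.0298 0.1906] xax [0.172 0.985 0.   ] yaw_x 1.3982 zax [-0.  0. -1.] F [0.1 0.5 0.3] w 0.0831 q [-0.55  0.33  0.53  1.88 -0.2   0.98 -0.1 ]
[322.94575988 169.13953757] [322.81456227 248.64984288]
```

View pics/w11.png

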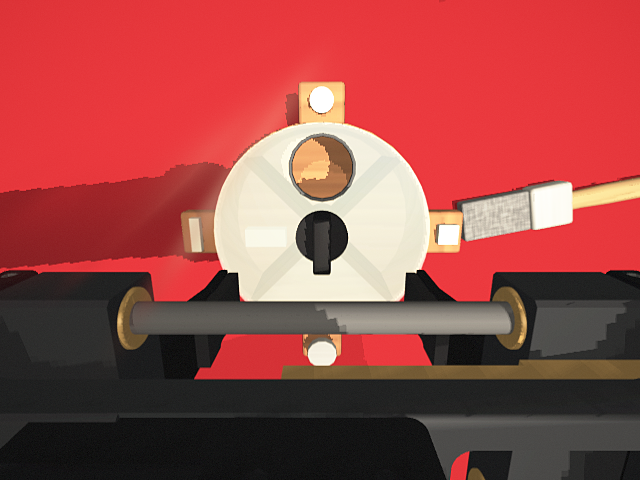

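The opening at (322,167) lines up with the puck relief at (322,100), and the bar lies flat in its compartment at (265,238). Next is the puck side.

>>> move_arm:
  increments:
    - [-0.98,0.07,-0.02,0,0,0,1]
    - [-0.98,0.07,-0.02,0,0,0,1]
    - [-0.98,0.07,-0.02,0,0,0,1]
    - [-0.98,0.07,-0.02,0,0,0,1]
    - [-0.98,0.07,-0.02,0,0,0,1]
    - [-0.98,0.07,-0.02,0,0,0,1]
    - [-0.98,0.07,-0.02,0,0,0,1]
    - [-0.98,0.07,-0.02,0,0,0,1]

```text
clock: 25.8
ee_pos: [0.5377, -0.129, 0.1928]
tcp_rot: [0.766, 0.643, -0.0, -0.0]
contact_force: [0.4, -0.3, -0.1]
gripper_width: 0.0871
```

>>> move_arm:
  increments:
    - [-0.98,0.07,-0.02,0,0,0,1]
    - [-0.98,0.07,-0.02,0,0,0,1]
    - [-0.98,0.07,-0.02,0,0,0,1]
    - [-0.98,0.07,-0.02,0,0,0,1]
    - [-0.98,0.07,-0.02,0,0,0,1]
    - [-0.98,0.07,-0.02,0,0,0,1]
    - [-0.98,0.07,-0.02,0,0,0,1]
    - [-0.98,0.07,-0.02,0,0,0,1]

```text
clock: 26.8
ee_pos: [0.522, -0.2848, 0.1963]
tcp_rot: [0.766, 0.643, -0.0, -0.0]
contact_force: [0.0, 0.4, 0.0]
gripper_width: 0.0869
```

>>> move_arm:
  increments:
    - [-0.98,0.07,-0.02,0,0,0,1]
    - [-0.98,0.07,-0.02,0,0,0,1]
    - [-0.98,0.07,-0.02,0,0,0,1]
    - [-0.98,0.07,-0.02,0,0,0,1]
    - [-0.98,0.07,-0.02,0,0,0,1]
    - [0,0,0,0,0,0,1]

```text
clock: 27.55
ee_pos: [0.5118, -0.3832, 0.1986]
tcp_rot: [0.766, 0.642, -0.0, 0.0]
contact_force: [-0.5, -0.5, 0.0]
gripper_width: 0.0867
```

```bash
python3 -c "
from h import *
st()
import pickle
KT=shot('wrist','pics/w12.png');pickle.dump(KT,open('w12.pkl','wb'))
print(w2pix('wrist',[.521,-.309,.02],KT),w2pix('wrist',[.498,-.385,.023],KT))
"
```

```text
t 27.55 p [ 0.5118 -0.3832  0.1986] xax [ 0.175  0.985 -0.001] yaw_x 1.395 zax [-0.    -0.001 -1.   ] F [-0.5 -0.5  0. ] w 0.0867 q [ 0.14  0.48  0.62  1.68 -0.31  1.08  0.67]
[318.83724481 141.56099849] [309.51840107 223.89177668]
```

View pics/w12.png

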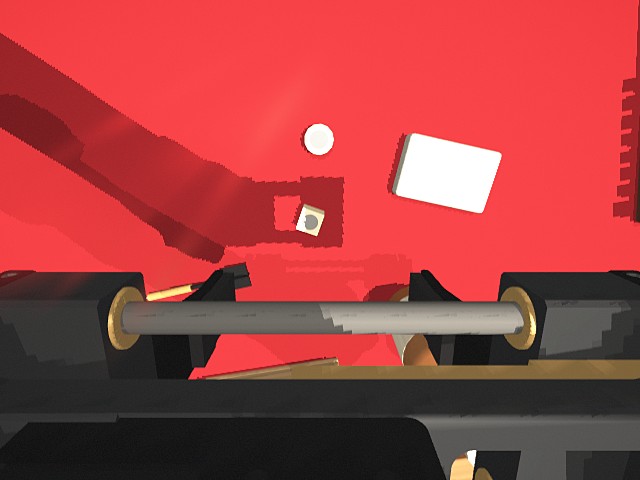

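```bash
python3 -c "
from h import *
go(.521,-.3088,.007,1.396)
im=cv2.imread('pics/w12.png'); cv2.imwrite('pics/w12c.png',cv2.resize(im[110:250,280:350],None,fx=4,fy=4,interpolation=cv2.INTER_NEAREST))
"
```

```text
rows 10 shift/row [ 0.366 -0.02   0.957] total [ 3.66 -0.2   9.57]
turn total [-0.   -0.    0.01]
t 27.6 p [ 0.5124 -0.3817  0.1984] xax [0.173 0.985 0.   ] yaw_x 1.3966 zax [-0.  0. -1.] F [ 1.1  0.6 -0.5] w 0.0869 q [ 0.14  0.48  0.62  1.68 -0.31  1.08  0.67]
```

View pics/w12c.png

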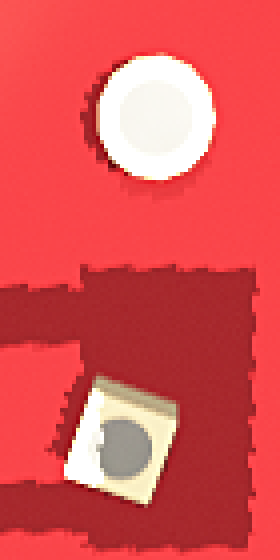

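>>> move_arm:
  increments:
    - [0.92,-0.05,0.5,0,0,0,1]
    - [0.92,-0.05,0.9,0,0,0,1]
    - [0.91,-0.05,0.9,0,0,0,1]
    - [0.91,-0.05,0.9,0,0,0,1]
    - [0,0,1,0,0,0,0.9]
    - [0,0,1,0,0,0,0.8]
    - [0,0,1,0,0,0,0.7]
    - [0,0,1,0,0,0,0.6]

```text
clock: 28.6
ee_pos: [0.521, -0.3088, 0.0531]
tcp_rot: [0.766, 0.643, -0.0, -0.0]
contact_force: [-0.1, -0.1, 0.3]
gripper_width: 0.0586
```

```bash
python3 -c "
from h import *
import pickle;KT=pickle.load(open('w12.pkl','rb'))
P=np.array([pix2w('wrist',280+u/4,110+v/4,.023,KT) for u,v in [(98,388),(178,415),(150,505),(65,478)]]);print(P.mean(0))
e=np.roll(P,-1,0)-P;print(np.hypot(e[:,0],e[:,1]).round(4),np.arctan2(e[:,1],e[:,0]).round(3))
go(.521,-.3088,.007,1.396)
shot('wrist','pics/w13.png')
"
```

```text
[ 0.49953748 -0.38304243  0.023     ]
[0.0207 0.024  0.0223 0.0242] [-0.505 -2.041  2.649  1.036]
rows 3 shift/row [-0.    -0.     0.768] total [-0.  -0.   2.3]
turn total [-0.    0.    0.01]
t 28.6 p [ 0.521  -0.3088  0.0531] xax [ 0.173  0.985 -0.   ] yaw_x 1.3969 zax [-0. -0. -1.] F [-0.1 -0.1  0.3] w 0.0586 q [ 0.09  0.6   0.52  1.87 -0.41  0.78  0.66]
```

View pics/w13.png

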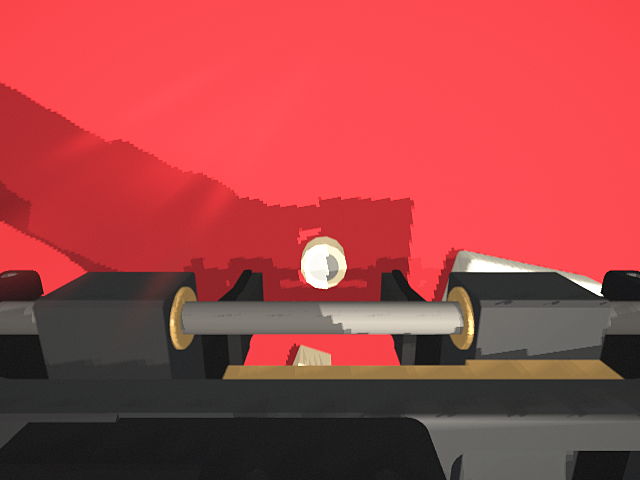

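>>> move_arm:
  increments:
    - [0,0,1,0,0,0,0.6]
    - [0,0,1,0,0,0,0.6]
    - [0,0,0.3,0,0,0,0.6]
    - [0,0,0,0,0,0,0]
    - [0,0,0,0,0,0,0]
    - [0,0,0,0,0,0,0]
    - [0,0,0,0,0,0,0]
    - [0,0,0,0,0,0,0]

```text
clock: 29.65
ee_pos: [0.5218, -0.3084, 0.0091]
tcp_rot: [0.765, 0.643, 0.0, 0.0]
contact_force: [0.3, -0.1, 3.4]
gripper_width: 0.0271
```

>>> move_arm:
  increments:
    - [0,0,0,0,0,0,0]
    - [0,0,-1,0,0,0,0]
    - [0,0,-1,0,0,0,0]
    - [0,0,-1,0,0,0,0]
    - [0,0,-1,0,0,0,0]
    - [0,0,-1,0,0,0,0]
    - [0,0,-1,0,0,0,0]
    - [0,0,-1,0,0,0,0]

```text
clock: 30.65
ee_pos: [0.5213, -0.3081, 0.1499]
tcp_rot: [0.765, 0.643, 0.0, -0.0]
contact_force: [1.6, 0.3, -0.2]
gripper_width: 0.0265
```

```bash
python3 -c "
from h import *
c=CAD+.054*np.array([np.cos(1.396),np.sin(1.396)]);print(c)
go(*c,.15,1.396)
shot('wrist','pics/w14.png',(220,160,420,300),4)
"
```

```text
[0.56339101 0.08237715]
rows 20 shift/row [ 0.98  -0.064 -0.   ] total [ 1.96e+01 -1.28e+00 -1.00e-02]
turn total [ 0.   -0.    0.02]
t 30.65 p [ 0.5213 -0.3081  0.1499] xax [0.172 0.985 0.   ] yaw_x 1.398 zax [ 0.  0. -1.] F [ 1.6  0.3 -0.2] w 0.0265 q [ 0.03  0.48  0.6   1.81 -0.32  0.95  0.59]
```

View pics/w14.png

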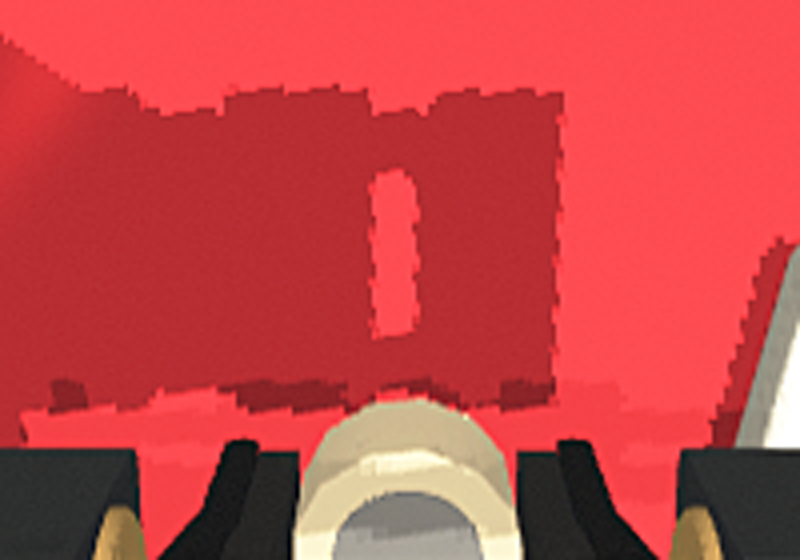

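>>> move_arm:
  increments:
    - [0.98,-0.064,0,0,0,0,0]
    - [0.98,-0.064,0,0,0,0,0]
    - [0.98,-0.064,0,0,0,0,0]
    - [0.98,-0.064,0,0,0,0,0]
    - [0.98,-0.064,0,0,0,0,0]
    - [0.98,-0.064,0,0,0,0,0]
    - [0.98,-0.064,0,0,0,0,0]
    - [0.98,-0.064,0,0,0,0,0]

```text
clock: 31.7
ee_pos: [0.5384, -0.1506, 0.1485]
tcp_rot: [0.765, 0.643, 0.0, 0.0]
contact_force: [0.4, -0.5, -0.3]
gripper_width: 0.0268
```

>>> move_arm:
  increments:
    - [0.98,-0.064,0,0,0,0,0]
    - [0.98,-0.064,0,0,0,0,0]
    - [0.98,-0.064,0,0,0,0,0]
    - [0.98,-0.064,0,0,0,0,0]
    - [0.98,-0.064,0,0,0,0,0]
    - [0.98,-0.064,0,0,0,0,0]
    - [0.98,-0.064,0,0,0,0,0]
    - [0.98,-0.064,0,0,0,0,0]

```text
clock: 32.7
ee_pos: [0.5552, 0.0056, 0.1485]
tcp_rot: [0.765, 0.643, 0.0, 0.0]
contact_force: [0.9, 0.6, -0.4]
gripper_width: 0.0268
```

>>> move_arm:
  increments:
    - [0.98,-0.064,0,0,0,0,0]
    - [0.98,-0.064,0,0,0,0,0]
    - [0.98,-0.064,0,0,0,0,0]
    - [0.98,-0.064,0,0,0,0,0]
    - [0,0,0,0,0,0,0]

```text
clock: 33.33
ee_pos: [0.5636, 0.0847, 0.1483]
tcp_rot: [0.764, 0.645, 0.0, -0.0]
contact_force: [-0.4, -0.5, -0.8]
gripper_width: 0.0267
```

```bash
python3 -c "
from h import *
c=CAD+.054*np.array([np.cos(1.396),np.sin(1.396)])
go(*c,.08,1.396)
shot('wrist','pics/w15.png',(220,160,420,300),4)
"
```

```text
rows 4 shift/row [-0.03   0.002  0.854] total [-0.12  0.01  3.42]
turn total [-0.   -0.01  0.07]
t 33.33 p [0.5636 0.0847 0.1483] xax [0.169 0.986 0.   ] yaw_x 1.4015 zax [-0.  0. -1.] F [-0.4 -0.5 -0.8] w 0.0267 q [-0.64  0.41  0.54  1.89 -0.26  0.91 -0.14]
```

View pics/w15.png

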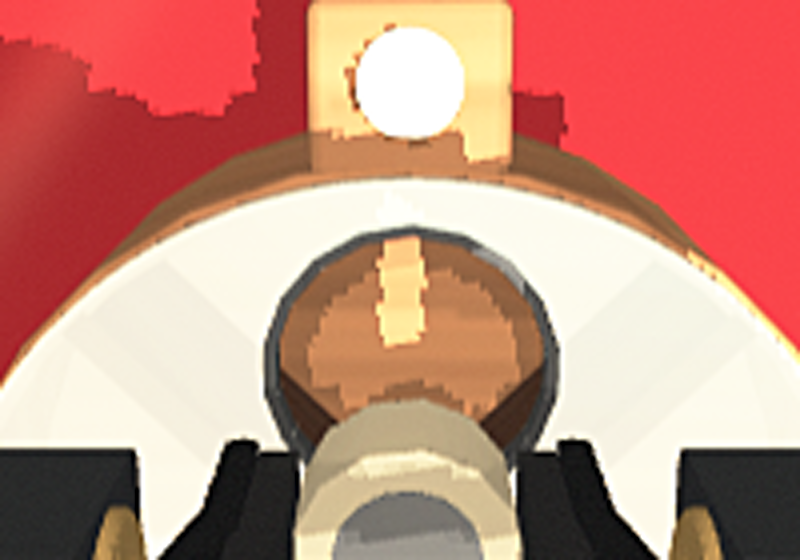

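>>> move_arm:
  increments:
    - [-0.1,0,0.9,0,0,0,0]
    - [0,0,0.9,0,0,0,0]
    - [0,0,0.9,0,0,0,0]
    - [0,0,0.6,0,0,0,0]
    - [0,0,0,0,0,0,0]

```text
clock: 34.0
ee_pos: [0.5624, 0.0802, 0.0812]
tcp_rot: [0.766, 0.643, -0.001, -0.001]
contact_force: [-0.4, -0.2, -0.6]
gripper_width: 0.0267
```

```bash
python3 -c "
from h import *
c=CAD+.054*np.array([np.cos(1.396),np.sin(1.396)])
go(*c,.08,1.396)
shot('wrist','pics/w16.png',(220,160,420,300),4)
"
```

```text
rows 1 shift/row [0.117 0.03  0.06 ] total [0.12 0.03 0.06]
turn total [-0.03  0.01  0.02]
t 34.0 p [0.5624 0.0802 0.0812] xax [ 0.172  0.985 -0.001] yaw_x 1.3977 zax [-0.002 -0.001 -1.   ] F [-0.4 -0.2 -0.6] w 0.0267 q [-0.59  0.5   0.5   1.94 -0.33  0.78 -0.08]
```

View pics/w16.png

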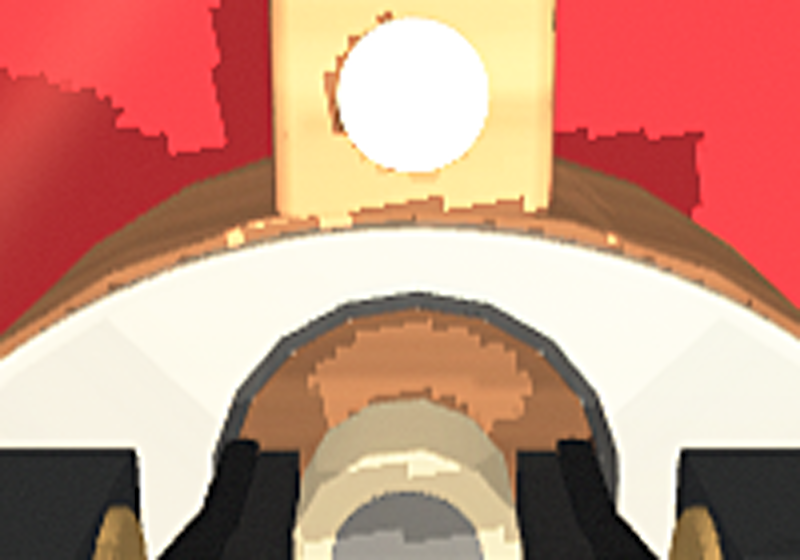

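Centred, so I'll release the puck.

>>> move_arm:
  increments:
    - [0.06,0,0,0,0,0,0]
    - [0,0,0,0,0,0,0.6]
    - [0,0,0,0,0,0,0.6]
    - [0,0,0,0,0,0,0.6]
    - [0,0,0,0,0,0,0.6]
    - [0,0,-1,0,0,0,0.6]
    - [0,0,-1,0,0,0,0.6]
    - [0,0,-1,0,0,0,0.6]

```text
clock: 35.05
ee_pos: [0.5633, 0.0816, 0.1431]
tcp_rot: [0.766, 0.643, -0.0, -0.0]
contact_force: [-0.2, -0.1, 0.1]
gripper_width: 0.052
```

```bash
python3 -c "
from h import *
go(.554,.0292,.14,1.396)
shot('wrist','pics/w17.png',(220,140,420,290),4)
"
```

```text
rows 3 shift/row [-0.886 -0.003  0.052] total [-2.66 -0.01  0.16]
turn total [-0.    0.    0.02]
t 35.05 p [0.5633 0.0816 0.1431] xax [ 0.172  0.985 -0.   ] yaw_x 1.3979 zax [-0. -0. -1.] F [-0.2 -0.1  0.1] w 0.052 q [-0.63  0.42  0.54  1.9  -0.27  0.9  -0.13]
```

View pics/w17.png

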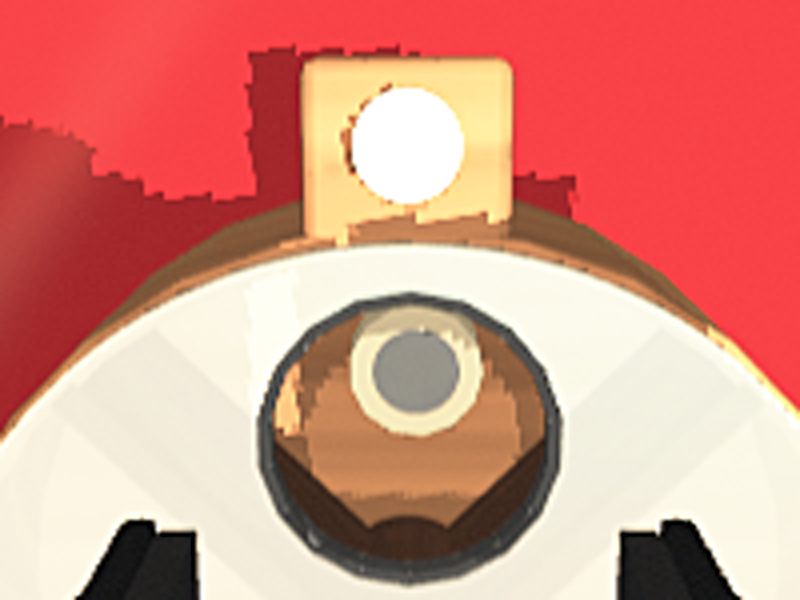

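The puck lies in its compartment. Next I turn the cover to the cubes.

>>> move_arm:
  increments:
    - [-0.89,0,0.05,0,0,0,0.6]
    - [-0.89,0,0.05,0,0,0,0.6]
    - [-0.89,0,0.05,0,0,0,0.6]
    - [0,0,0.9,0,0,0,0.6]
    - [0,0,0.9,0,0,0,0.5]
    - [0,0,0.75,0,0,0,0.5]
    - [0,0,0,0,0,0,0.5]

```text
clock: 35.98
ee_pos: [0.553, 0.0295, 0.0866]
tcp_rot: [0.765, 0.644, -0.002, -0.001]
contact_force: [-0.6, -0.4, -0.5]
gripper_width: 0.0439
```

```bash
python3 -c "
from h import *
go(.554,.0292,.089,-.175)
"
```

```text
rows 1 shift/row [-0.008  0.05  -0.121] total [-0.01  0.05 -0.12]
turn total [-0.02  0.05 19.67]
t 35.98 p [0.553  0.0295 0.0866] xax [ 0.171  0.985 -0.001] yaw_x 1.399 zax [-0.004 -0.001 -1.   ] F [-0.6 -0.4 -0.5] w 0.0439 q [-0.52  0.47  0.51  1.97 -0.32  0.78  0.01]
```

>>> move_arm:
  increments:
    - [0,0,-0.1,0,0,0,0]
    - [0,0,0,0,0,0,0]
    - [0,0,0,0,0,0,0]
    - [0,0,0,0,0,0,0]
    - [0,0,0,0,0,0,0]
    - [0,0,0,0,0,0,0]

```text
clock: 36.72
ee_pos: [0.5543, 0.0291, 0.0908]
tcp_rot: [0.765, 0.643, 0.0, -0.0]
contact_force: [-1.3, -0.2, 3.9]
gripper_width: 0.0127
```

>>> move_arm:
  increments:
    - [0,0,0,0,0,0.98,0]
    - [0,0,0,0,0,0.98,0]
    - [0,0,0,0,0,0.98,0]
    - [0,0,0,0,0,0.98,0]
    - [0,0,0,0,0,0.98,0]
    - [0,0,0,0,0,0.98,0]
    - [0,0,0,0,0,0.98,0]
    - [0,0,0,0,0,0.98,0]

```text
clock: 37.72
ee_pos: [0.5543, 0.0291, 0.0909]
tcp_rot: [0.927, 0.375, 0.0, -0.0]
contact_force: [-0.1, 0.2, 3.9]
gripper_width: 0.0129
```

>>> move_arm:
  increments:
    - [0,0,0,0,0,0.98,0]
    - [0,0,0,0,0,0.98,0]
    - [0,0,0,0,0,0.98,0]
    - [0,0,0,0,0,0.98,0]
    - [0,0,0,0,0,0.98,0]
    - [0,0,0,0,0,0.98,0]
    - [0,0,0,0,0,0.98,0]
    - [0,0,0,0,0,0.98,0]

```text
clock: 38.72
ee_pos: [0.5544, 0.029, 0.0909]
tcp_rot: [0.997, 0.071, 0.0, -0.0]
contact_force: [-2.1, -0.4, 4.0]
gripper_width: 0.0129
```

>>> move_arm:
  increments:
    - [0,0,0,0,0,0.98,0]
    - [0,0,0,0,0,0.98,0]
    - [0,0,0,0,0,0.98,0]
    - [0,0,0,0,0,0.98,0]
    - [0,0,0,0,0,0,0]
    - [0,0,0,0,0,0,0]

```text
clock: 39.48
ee_pos: [0.5544, 0.029, 0.0908]
tcp_rot: [0.996, -0.085, 0.0, -0.0]
contact_force: [-0.3, 0.0, 5.9]
gripper_width: 0.0127
```

```bash
python3 -c "
from h import *
go(.554,.0292,.088,-.175)
"
```

```text
rows 1 shift/row [-0.02  -0.009  0.142] total [-0.02 -0.01  0.14]
turn total [-0.   -0.    0.06]
t 39.48 p [0.5544 0.029  0.0908] xax [ 0.986 -0.169  0.   ] yaw_x -0.1699 zax [ 0.  0. -1.] F [-0.3  0.   5.9] w 0.0127 q [-0.8   0.59  0.93  1.98 -0.63  0.88 -1.27]
```

>>> move_arm:
  increments:
    - [0,0,0,0,0,0,0.5]
    - [0,0,0,0,0,0,0.5]
    - [0,0,0,0,0,0,0.6]
    - [0,0,-1,0,0,0,1]
    - [0,0,-1,0,0,0,1]
    - [0,0,-1,0,0,0,1]
    - [0,0,-1,0,0,0,1]
    - [0,0,-1,0,0,0,1]

```text
clock: 40.48
ee_pos: [0.5543, 0.0291, 0.1921]
tcp_rot: [0.996, -0.085, 0.0, -0.0]
contact_force: [-0.2, 0.7, 0.1]
gripper_width: 0.0833
```

```bash
python3 -c "
from h import *
KT=shot('wrist','pics/w18.png')
c=CAD+.054*np.array([np.cos(-.1745),np.sin(-.1745)]);print(w2pix('wrist',[*c,.0755],KT),w2pix('wrist',[*CAD,.1125],KT))
go(.43,-.36,.19)
"
```

```text
[323.47488789 165.242487  ] [323.17043211 244.22569076]
rows 21 shift/row [-0.139  0.963  0.008] total [-2.92 20.22  0.17]
t 40.52 p [0.5559 0.0287 0.1944] xax [ 0.986 -0.169  0.005] yaw_x -0.1701 zax [ 0.005  0.001 -1.   ] F [ 0.7 -0.5  2.5] w 0.0846 q [-0.92  0.47  1.07  1.89 -0.48  1.05 -1.39]
```

View pics/w18.png

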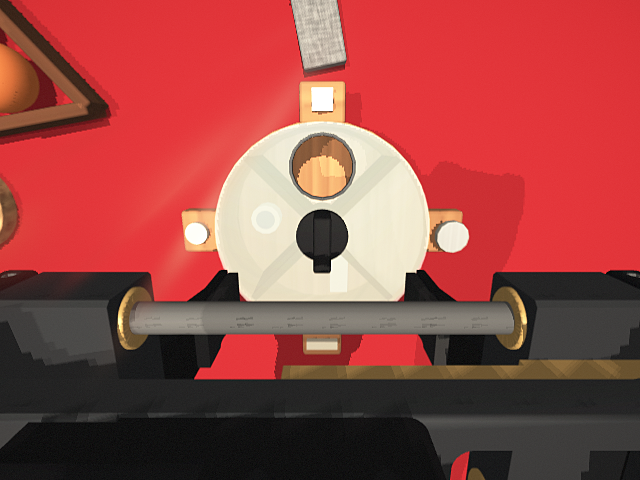

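The opening at (322,167) lines up with the square relief at (322,98). I'm heading to the right-hand cube.

>>> move_arm:
  increments:
    - [-0.14,0.963,0,0,0,0,1]
    - [-0.14,0.963,0,0,0,0,1]
    - [-0.14,0.963,0,0,0,0,1]
    - [-0.14,0.963,0,0,0,0,1]
    - [-0.14,0.963,0,0,0,0,1]
    - [-0.14,0.963,0,0,0,0,1]
    - [-0.14,0.963,0,0,0,0,1]
    - [-0.14,0.963,0,0,0,0,1]

```text
clock: 41.52
ee_pos: [0.5057, -0.1203, 0.1905]
tcp_rot: [0.996, -0.085, 0.0, -0.0]
contact_force: [-0.1, 0.3, 0.3]
gripper_width: 0.0868
```

```bash
python3 -c "
from h import *
st()
"
```

```text
t 41.52 p [ 0.5057 -0.1203  0.1905] xax [ 0.986 -0.169  0.   ] yaw_x -0.1699 zax [ 0.  0. -1.] F [-0.1  0.3  0.3] w 0.0868 q [-0.69  0.41  1.09  1.98 -0.43  1.01 -1.14]
```

>>> move_arm:
  increments:
    - [0,0,0,0,0,-1,1]
    - [0,0,0,0,0,-1,1]
    - [0,0,0,0,0,-1,1]
    - [0,0,0,0,0,-1,1]
    - [0,0,0,0,0,-1,1]
    - [0,0,0,0,0,-1,1]
    - [0,0,0,0,0,-1,1]
    - [0,0,0,0,0,-1,1]

```text
clock: 42.52
ee_pos: [0.5059, -0.1197, 0.1905]
tcp_rot: [0.972, 0.234, 0.0, 0.0]
contact_force: [-0.3, 0.3, -0.1]
gripper_width: 0.0867
```

>>> move_arm:
  increments:
    - [0,0,0,0,0,-1,1]
    - [0,0,0,0,0,-1,1]
    - [0,0,0,0,0,-1,1]
    - [0,0,0,0,0,-1,1]
    - [0,0,0,0,0,-1,1]
    - [0,0,0,0,0,-1,1]
    - [0,0,0,0,0,-1,1]
    - [0,0,0,0,0,-1,1]

```text
clock: 43.52
ee_pos: [0.5059, -0.1198, 0.1905]
tcp_rot: [0.849, 0.528, -0.0, 0.0]
contact_force: [0.4, 0.2, 0.3]
gripper_width: 0.0868
```

>>> move_arm:
  increments:
    - [0,0,0,0,0,-1,1]
    - [0,0,0,0,0,-1,1]
    - [0,0,0,0,0,-1,1]
    - [0,0,0,0,0,-1,1]
    - [0,0,0,0,0,-1,1]
    - [0,0,0,0,0,-1,1]
    - [0,0,0,0,0,-1,1]
    - [0,0,0,0,0,-1,1]

```text
clock: 44.52
ee_pos: [0.5059, -0.1198, 0.1905]
tcp_rot: [0.64, 0.768, -0.0, 0.0]
contact_force: [0.1, 0.7, -0.1]
gripper_width: 0.0866
```

>>> move_arm:
  increments:
    - [0,0,0,0,0,-1,1]
    - [0,0,0,0,0,-1,1]
    - [0,0,0,0,0,-1,1]
    - [0,0,0,0,0,-1,1]
    - [0,0,0,0,0,-1,1]
    - [0,0,0,0,0,-1,1]
    - [0,0,0,0,0,-1,1]
    - [0,0,0,0,0,-1,1]

```text
clock: 45.52
ee_pos: [0.5059, -0.1198, 0.1905]
tcp_rot: [0.366, 0.931, -0.0, 0.0]
contact_force: [0.0, 0.1, 0.1]
gripper_width: 0.087
```

>>> move_arm:
  increments:
    - [0,0,0,0,0,-1,1]
    - [0,0,0,0,0,-1,1]
    - [0,0,0,0,0,-1,1]

```text
clock: 45.9
ee_pos: [0.5059, -0.1198, 0.1905]
tcp_rot: [0.252, 0.968, -0.0, 0.0]
contact_force: [0.0, 0.3, 0.7]
gripper_width: 0.087
```

```bash
python3 -c "
from h import *
go(.57,-.43,.19,2.637)
shot('top','pics/t19.png')
"
```

```text
rows 12 shift/row [-0.863 -0.998  0.002] total [-10.36 -11.98   0.03]
turn total [-0.    0.   -0.06]
t 45.9 p [ 0.5059 -0.1198  0.1905] xax [-0.873  0.487 -0.   ] yaw_x 2.6325 zax [ 0. -0. -1.] F [0.  0.3 0.7] w 0.087 q [-0.22  0.26  0.45  1.96 -0.14  0.95  1.36]
```

View pics/t19.png

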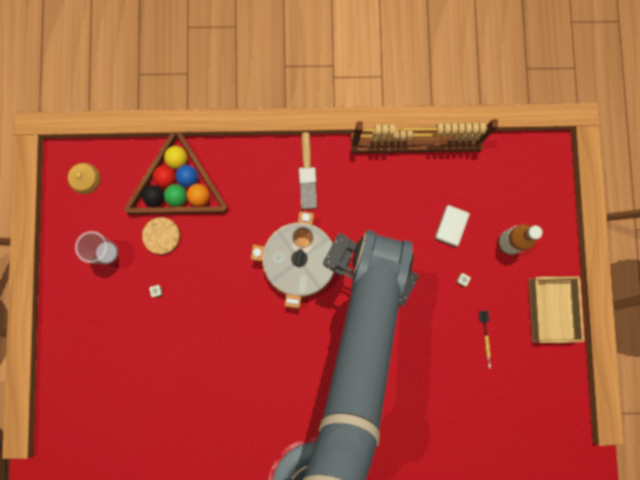

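```bash
python3 -c "
from h import *
go(.55,-.41,.18,2.637)
"
```

```text
rows 12 shift/row [-0.748 -0.967  0.044] total [ -8.98 -11.61   0.53]
turn total [-0.    0.   -0.04]
t 45.95 p [ 0.5059 -0.1199  0.1905] xax [-0.874  0.486 -0.   ] yaw_x 2.634 zax [-0. -0. -1.] F [-0.6  0.3  0.3] w 0.0871 q [-0.22  0.26  0.45  1.96 -0.14  0.95  1.36]
```

>>> move_arm:
  increments:
    - [-0.75,-0.967,0.04,0,0,0,1]
    - [-0.75,-0.967,0.04,0,0,0,1]
    - [-0.75,-0.967,0.04,0,0,0,1]
    - [-0.75,-0.967,0.04,0,0,0,1]
    - [-0.75,-0.967,0.04,0,0,0,1]
    - [-0.75,-0.967,0.04,0,0,0,1]
    - [-0.75,-0.967,0.04,0,0,0,1]
    - [-0.75,-0.967,0.04,0,0,0,1]

```text
clock: 46.95
ee_pos: [0.5347, -0.314, 0.1839]
tcp_rot: [0.254, 0.967, -0.0, -0.0]
contact_force: [-0.0, -0.0, -1.0]
gripper_width: 0.087
```

>>> move_arm:
  increments:
    - [-0.75,-0.967,0.04,0,0,0,1]
    - [-0.75,-0.967,0.04,0,0,0,1]
    - [-0.75,-0.967,0.04,0,0,0,1]
    - [-0.75,-0.967,0.04,0,0,0,1]
    - [0,0,0,0,0,0,1]

```text
clock: 47.58
ee_pos: [0.5481, -0.4122, 0.1805]
tcp_rot: [0.255, 0.967, -0.001, -0.0]
contact_force: [-0.7, -0.3, 0.3]
gripper_width: 0.0872
```

```bash
python3 -c "
from h import *
import pickle
KT=shot('wrist','pics/w20.png',(240,80,400,230),4);pickle.dump(KT,open('w20.pkl','wb'))
print(w2pix('wrist',[.498,-.385,.023],KT))
go(.498,-.385,.009,2.637)
"
```

```text
[319.68842811 162.37325687]
rows 9 shift/row [ 0.313 -0.015  0.953] total [ 2.82 -0.14  8.58]
turn total [-0.   -0.01 -0.12]
t 47.62 p [ 0.5486 -0.4104  0.1805] xax [-0.871  0.492  0.001] yaw_x 2.6277 zax [-0.001  0.    -1.   ] F [0.1 0.2 0.4] w 0.0873 q [ 0.25  0.55  0.49  1.57 -0.28  1.09  1.87]
```

View pics/w20.png

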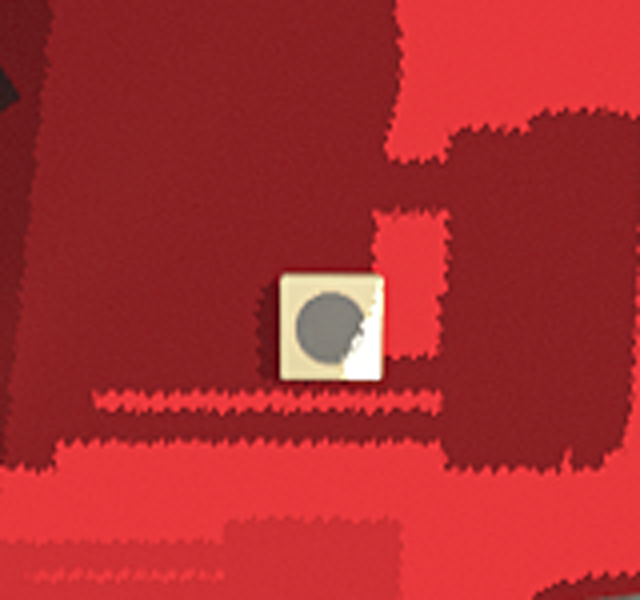

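>>> move_arm:
  increments:
    - [0.7,-0.02,0.5,0,0,0,1]
    - [0.7,-0.02,0.9,0,0,0,1]
    - [0.7,-0.02,0.9,0,0,0,1]
    - [0.7,-0.02,0.9,0,0,0,1]
    - [0,0,1,0,0,0,0.8]
    - [0,0,1,0,0,0,0.7]
    - [0,0,1,0,0,0,0.6]
    - [0,0,0,0,0,0,0.6]

```text
clock: 48.62
ee_pos: [0.499, -0.3827, 0.0546]
tcp_rot: [0.253, 0.967, 0.001, -0.002]
contact_force: [-0.1, 0.3, 0.4]
gripper_width: 0.0563
```

```bash
python3 -c "
from h import *
KT=shot('wrist','pics/w21.png',(220,200,420,350),4)
print(w2pix('wrist',[.498,-.385,.023],KT))
go(.498,-.385,.009,2.637)
"
```

```text
[316.06750702 271.09671578]
rows 3 shift/row [ 0.009 -0.036  0.781] total [ 0.03 -0.11  2.34]
turn total [-0.   -0.02 -0.09]
t 48.67 p [ 0.4996 -0.3834  0.0559] xax [-0.872  0.49   0.002] yaw_x 2.63 zax [-0.001  0.001 -1.   ] F [-0.5 -0.6 -0.1] w 0.0547 q [ 0.28  0.61  0.43  1.81 -0.34  0.8   1.94]
```

View pics/w21.png

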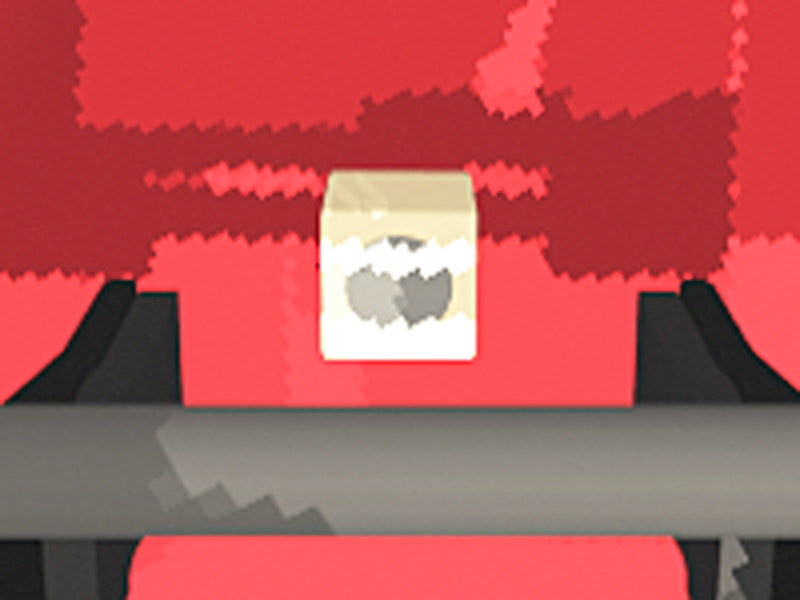

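>>> move_arm:
  increments:
    - [0,-0.05,1,0,0,0,0.6]
    - [0,0,1,0,0,0,0.6]
    - [0,0,0.3,0,0,0,0.5]
    - [0,0,0,0,0,0,0]
    - [0,0,0,0,0,0,0]
    - [0,0,0,0,0,0,0]
    - [0,0,0,0,0,0,0]
    - [0,0,0,0,0,0,0]

```text
clock: 49.68
ee_pos: [0.4997, -0.3847, 0.0115]
tcp_rot: [0.253, 0.967, -0.0, 0.001]
contact_force: [-0.4, 0.6, 3.7]
gripper_width: 0.0228
```

>>> move_arm:
  increments:
    - [0,0,0,0,0,0,0]
    - [0,0,-1,0,0,0,0]
    - [0,0,-1,0,0,0,0]
    - [0,0,-1,0,0,0,0]
    - [0,0,-1,0,0,0,0]
    - [0,0,-1,0,0,0,0]
    - [0,0,-1,0,0,0,0]
    - [0,0,-1,0,0,0,0]

```text
clock: 50.68
ee_pos: [0.4993, -0.3844, 0.1523]
tcp_rot: [0.253, 0.967, 0.0, 0.0]
contact_force: [-0.8, -0.5, -0.4]
gripper_width: 0.0228
```

```bash
python3 -c "
from h import *
c=CAD+.054*np.array([np.cos(-.1745),np.sin(-.1745)]);print(c)
go(*c,.155,2.966)
shot('wrist','pics/w22.png',(220,160,420,300),4)
"
```

```text
[0.60717993 0.01982475]
rows 21 shift/row [ 0.247  0.965 -0.006] total [ 5.19 20.26 -0.13]
turn total [ 0.   0.  -4.2]
t 50.67 p [ 0.4993 -0.3844  0.1523] xax [-0.872  0.49  -0.   ] yaw_x 2.63 zax [ 0.  0. -1.] F [-0.8 -0.5 -0.4] w 0.0228 q [ 0.24  0.49  0.49  1.74 -0.27  0.97  1.89]
```

View pics/w22.png

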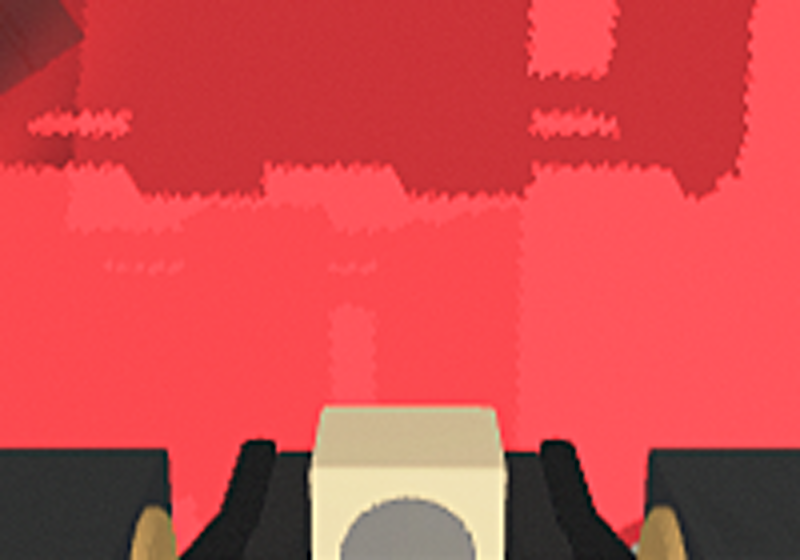

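>>> move_arm:
  increments:
    - [0.247,0.965,0,0,0,0,0]
    - [0.247,0.965,0,0,0,0,0]
    - [0.247,0.965,0,0,0,0,0]
    - [0.247,0.965,0,0,0,0,0]
    - [0.247,0.965,0,0,0,0,0]
    - [0.247,0.965,0,0,0,0,0]
    - [0.247,0.965,0,0,0,0,0]
    - [0.247,0.965,0,0,0,0,0]

```text
clock: 51.72
ee_pos: [0.5408, -0.2291, 0.1509]
tcp_rot: [0.253, 0.967, 0.0, 0.0]
contact_force: [-1.1, 0.5, -0.2]
gripper_width: 0.0228
```

>>> move_arm:
  increments:
    - [0.247,0.965,0,0,0,0,0]
    - [0.247,0.965,0,0,0,0,0]
    - [0.247,0.965,0,0,0,0,0]
    - [0.247,0.965,0,0,0,0,0]
    - [0.247,0.965,0,0,0,0,0]
    - [0.247,0.965,0,0,0,0,0]
    - [0.247,0.965,0,0,0,0,0]
    - [0.247,0.965,0,0,0,0,0]

```text
clock: 52.72
ee_pos: [0.5819, -0.0751, 0.1509]
tcp_rot: [0.253, 0.967, 0.0, -0.0]
contact_force: [0.1, 0.0, 0.3]
gripper_width: 0.0227
```

>>> move_arm:
  increments:
    - [0.247,0.965,0,0,0,0,0]
    - [0.247,0.965,0,0,0,0,0]
    - [0.247,0.965,0,0,0,0,0]
    - [0.247,0.965,0,0,0,0,0]
    - [0.247,0.965,0,0,0,0,0]
    - [0,0,0,0,0,-1,0]
    - [0,0,0,0,0,-1,0]
    - [0,0,0,0,0,-1,0]

```text
clock: 53.72
ee_pos: [0.6074, 0.0205, 0.1509]
tcp_rot: [0.134, 0.991, 0.0, -0.0]
contact_force: [-0.3, 0.0, 0.2]
gripper_width: 0.0223
```

>>> move_arm:
  increments:
    - [0,0,0,0,0,-1,0]
    - [0,0,0,0,0,-0.2,0]
    - [0,0,0,0,0,0,0]

```text
clock: 54.1
ee_pos: [0.6073, 0.02, 0.1509]
tcp_rot: [0.088, 0.996, 0.0, -0.0]
contact_force: [-0.6, -0.3, 0.2]
gripper_width: 0.0224
```

```bash
python3 -c "
from h import *
c=CAD+.054*np.array([np.cos(-.1745),np.sin(-.1745)])
go(*c,.082,2.966)
shot('wrist','pics/w23.png')
"
```

```text
rows 4 shift/row [ 0.001 -0.003  0.861] total [ 0.01 -0.01  3.44]
turn total [ 0.   -0.   -0.01]
t 54.1 p [0.6073 0.02   0.1509] xax [-0.984  0.176  0.   ] yaw_x 2.9651 zax [-0.  0. -1.] F [-0.6 -0.3  0.2] w 0.0224 q [-0.36  0.44  0.35  1.79 -0.18  0.94  1.46]
```

View pics/w23.png

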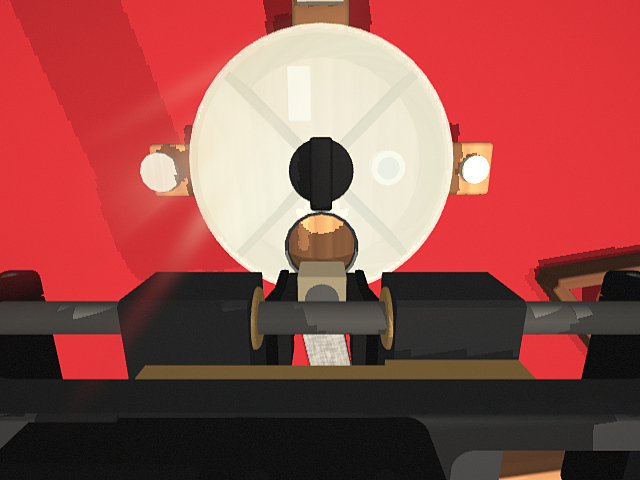

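>>> move_arm:
  increments:
    - [0,0,0.9,0,0,0,0]
    - [0,0,0.9,0,0,0,0]
    - [0,0,0.9,0,0,0,0]
    - [0,0,0.6,0,0,0,0]
    - [0,0,0,0,0,0,0]

```text
clock: 54.78
ee_pos: [0.6064, 0.0197, 0.0835]
tcp_rot: [0.088, 0.996, -0.0, -0.001]
contact_force: [1.1, -0.3, 0.8]
gripper_width: 0.0227
```

```bash
python3 -c "
from h import *
c=CAD+.054*np.array([np.cos(-.1745),np.sin(-.1745)])
go(*c,.082,2.966)
shot('wrist','pics/w24.png',(220,160,420,300),4)
"
```

```text
rows 1 shift/row [-0.035  0.012  0.074] total [-0.04  0.01  0.07]
turn total [-0.01 -0.03 -0.  ]
t 54.77 p [0.6064 0.0197 0.0835] xax [-0.985  0.175  0.002] yaw_x 2.9658 zax [-0.003 -0.    -1.   ] F [ 1.1 -0.3  0.8] w 0.0227 q [-0.34  0.52  0.32  1.84 -0.22  0.81  1.49]
```

View pics/w24.png

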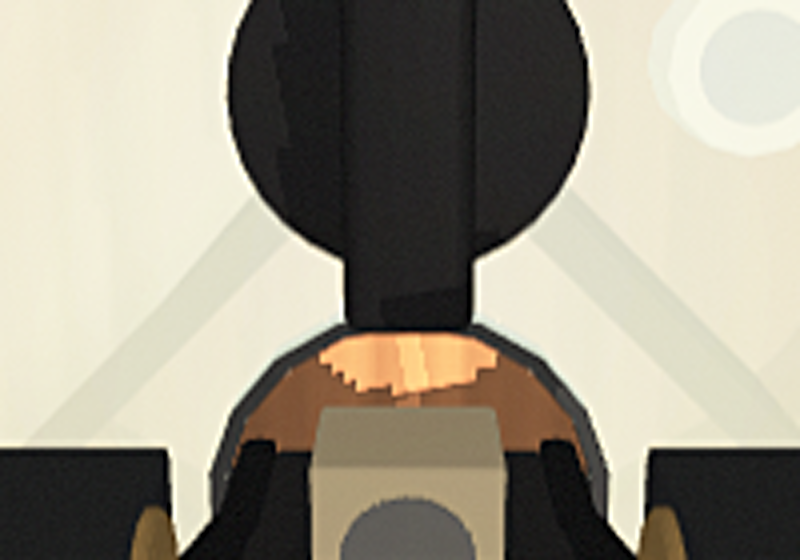

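>>> move_arm:
  increments:
    - [0,0,0,0,0,0,0.6]
    - [0,0,0,0,0,0,0.6]
    - [0,0,0,0,0,0,0.6]
    - [0,0,0,0,0,0,0.6]
    - [0,0,-1,0,0,0,0.6]
    - [0,0,-1,0,0,0,0.6]
    - [0,0,-1,0,0,0,0.8]
    - [0,0,-1,0,0,0,1]

```text
clock: 55.82
ee_pos: [0.6072, 0.0198, 0.1656]
tcp_rot: [0.088, 0.996, 0.0, -0.0]
contact_force: [1.0, -0.7, -1.1]
gripper_width: 0.0649
```

```bash
python3 -c "
from h import *
shot('wrist','pics/w25.png',(220,140,420,290),4)
go(.52,.42,.18,3.39)
"
```

```text
rows 19 shift/row [ 0.414  0.996 -0.031] total [ 7.87 18.93 -0.58]
turn total [ 0.01  0.06 -5.3 ]
t 55.88 p [0.6089 0.0197 0.1684] xax [-0.985  0.175 -0.005] yaw_x 2.9658 zax [ 0.005  0.001 -1.   ] F [ 1.  -0.6  1.5] w 0.0685 q [-0.37  0.42  0.35  1.78 -0.17  0.97  1.45]
```

View pics/w25.png

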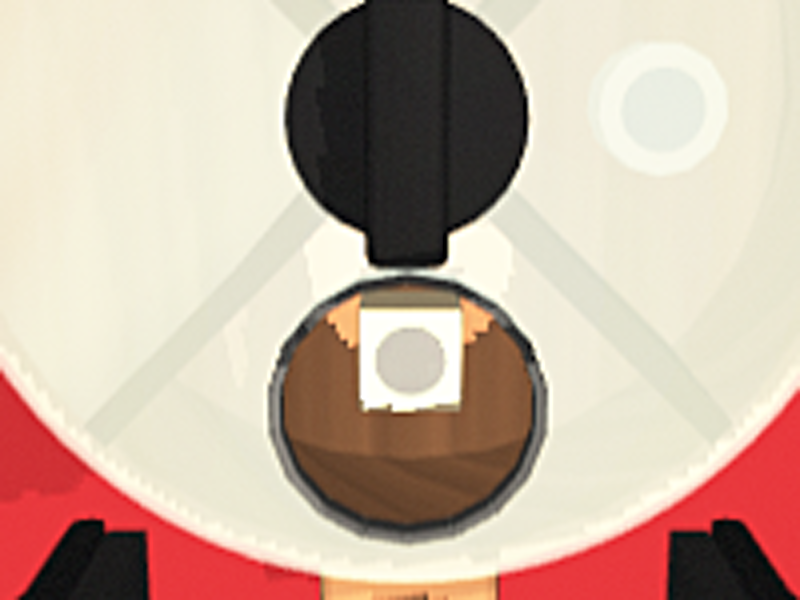

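```bash
python3 -c "
from h import *
print(pix2w('top',107,253,0.0),pix2w('top',91,246,0.12),pix2w('top',105,251,0.0))
go(.545,.38,.18,3.39)
"
```

```text
[0.58489722 0.51888404 0.        ] [0.58801122 0.51861122 0.12      ] [0.5901289  0.52406514 0.        ]
rows 18 shift/row [ 0.35   0.954 -0.032] total [ 6.29 17.18 -0.58]
turn total [ 0.01  0.06 -5.3 ]
t 55.88 p [0.6089 0.0197 0.1684] xax [-0.985  0.175 -0.005] yaw_x 2.9658 zax [ 0.005  0.001 -1.   ] F [ 1.  -0.6  1.5] w 0.0685 q [-0.37  0.42  0.35  1.78 -0.17  0.97  1.45]
```

>>> move_arm:
  increments:
    - [0.35,0.954,-0.03,0,0,0,1]
    - [0.35,0.954,-0.03,0,0,0,1]
    - [0.35,0.954,-0.03,0,0,0,1]
    - [0.35,0.954,-0.03,0,0,0,1]
    - [0.35,0.954,-0.03,0,0,0,1]
    - [0.35,0.954,-0.03,0,0,0,1]
    - [0.35,0.954,-0.03,0,0,0,1]
    - [0.35,0.954,-0.03,0,0,0,1]

```text
clock: 56.88
ee_pos: [0.5786, 0.1812, 0.1698]
tcp_rot: [0.088, 0.996, 0.0, 0.0]
contact_force: [0.1, 0.3, -0.5]
gripper_width: 0.0872
```

>>> move_arm:
  increments:
    - [0.35,0.954,-0.03,0,0,0,1]
    - [0.35,0.954,-0.03,0,0,0,1]
    - [0.35,0.954,-0.03,0,0,0,1]
    - [0.35,0.954,-0.03,0,0,0,1]
    - [0.35,0.954,-0.03,0,0,0,1]
    - [0.35,0.954,-0.03,0,0,0,1]
    - [0.35,0.954,-0.03,0,0,0,1]
    - [0.35,0.954,-0.03,0,0,0,1]

```text
clock: 57.88
ee_pos: [0.5501, 0.3413, 0.1745]
tcp_rot: [0.088, 0.996, 0.0, -0.0]
contact_force: [0.2, -0.6, 0.0]
gripper_width: 0.0871
```

>>> move_arm:
  increments:
    - [0.35,0.954,-0.03,0,0,0,1]
    - [0.35,0.954,-0.03,0,0,0,1]
    - [0,0,0,0,0,-0.9,1]
    - [0,0,0,0,0,-0.9,1]
    - [0,0,0,0,0,-0.9,1]
    - [0,0,0,0,0,-0.9,1]
    - [0,0,0,0,0,-0.9,1]
    - [0,0,0,0,0,-0.8,1]

```text
clock: 58.88
ee_pos: [0.5431, 0.3806, 0.1757]
tcp_rot: [-0.125, 0.992, 0.0, -0.0]
contact_force: [0.4, 1.0, -0.2]
gripper_width: 0.0872
```

```bash
python3 -c "
from h import *
import pickle
KT=shot('wrist','pics/w26.png');pickle.dump(KT,open('w26.pkl','wb'))
print(w2pix('wrist',[.484,.391,.023],KT))
go(.484,.391,.009,3.39)
"
```

```text
[347.4204908  163.97868626]
rows 9 shift/row [0.304 0.138 0.926] total [2.74 1.24 8.34]
turn total [0.   0.   0.04]
t 58.92 p [0.5432 0.3806 0.1758] xax [-0.968 -0.249 -0.   ] yaw_x -2.8898 zax [ 0.  0. -1.] F [-0.4  0.3  0. ] w 0.0873 q [-0.8   0.49  0.17  1.62 -0.09  1.04  1.23]
```

View pics/w26.png

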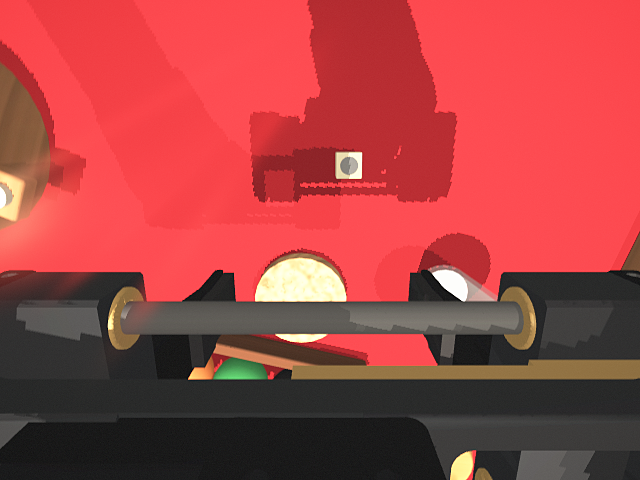

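>>> move_arm:
  increments:
    - [0.9,0.42,0,0,0,0,1]
    - [0.9,0.42,0,0,0,0,1]
    - [0.9,0.42,0.9,0,0,0,1]
    - [0,0,1,0,0,0,0.9]
    - [0,0,1,0,0,0,0.8]
    - [0,0,1,0,0,0,0.7]
    - [0,0,1,0,0,0,0.6]
    - [0,0,1,0,0,0,0.6]

```text
clock: 59.92
ee_pos: [0.4831, 0.392, 0.0573]
tcp_rot: [-0.124, 0.992, 0.0, -0.0]
contact_force: [0.5, -0.5, -0.1]
gripper_width: 0.0542
```

```bash
python3 -c "
from h import *
KT=shot('wrist','pics/w27.png',(220,200,420,350),4)
print(w2pix('wrist',[.484,.391,.023],KT))
go(.484,.391,.009,3.39)
"
```

```text
[316.86841968 268.39557269]
rows 3 shift/row [-0.039 -0.001  0.757] total [-0.12 -0.    2.27]
turn total [-0.02 -0.05  0.01]
t 59.98 p [0.4819 0.3906 0.0544] xax [-0.969 -0.247  0.004] yaw_x -2.892 zax [-0.004 -0.003 -1.   ] F [-0.8 -0.1 -1.7] w 0.0532 q [-0.85  0.57  0.14  1.82 -0.11  0.77  1.17]
```

View pics/w27.png

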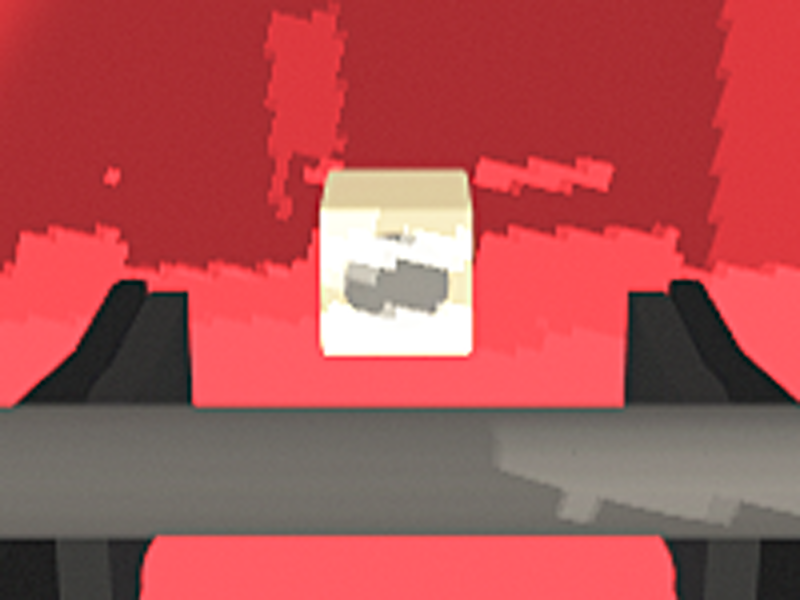

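>>> move_arm:
  increments:
    - [0,-0.05,1,0,0,0,0.6]
    - [0,0,1,0,0,0,0.6]
    - [0,0,0.3,0,0,0,0.5]
    - [0,0,0,0,0,0,0]
    - [0,0,0,0,0,0,0]
    - [0,0,0,0,0,0,0]
    - [0,0,0,0,0,0,0]
    - [0,0,0,0,0,0,0]

```text
clock: 60.98
ee_pos: [0.4853, 0.3906, 0.0124]
tcp_rot: [-0.124, 0.992, 0.0, 0.001]
contact_force: [0.6, 0.6, 3.8]
gripper_width: 0.023
```

>>> move_arm:
  increments:
    - [0,0,0,0,0,0,0]
    - [0,0,-1,0,0,0,0]
    - [0,0,-1,0,0,0,0]
    - [0,0,-1,0,0,0,0]
    - [0,0,-1,0,0,0,0]
    - [0,0,-1,0,0,0,0]
    - [0,0,-1,0,0,0,0]
    - [0,0,-1,0,0,0,0]

```text
clock: 61.98
ee_pos: [0.4849, 0.3901, 0.1538]
tcp_rot: [-0.124, 0.992, 0.0, 0.0]
contact_force: [0.1, -1.1, 0.4]
gripper_width: 0.0226
```

```bash
python3 -c "
from h import *
c=CAD+.054*np.array([np.cos(-.1745),np.sin(-.1745)]);print(c)
go(*c,.155,2.966)
shot('wrist','pics/w28.png',(220,160,420,300),4)
"
```

```text
[0.60717993 0.01982475]
rows 20 shift/row [-0.069 -0.972 -0.004] total [ -1.38 -19.45  -0.07]
turn total [0.01 0.01 5.3 ]
t 61.98 p [0.4849 0.3901 0.1538] xax [-0.969 -0.246 -0.001] yaw_x -2.8933 zax [ 0.001  0.001 -1.   ] F [ 0.1 -1.1  0.4] w 0.0226 q [-0.87  0.45  0.16  1.75 -0.09  0.95  1.15]
```

View pics/w28.png

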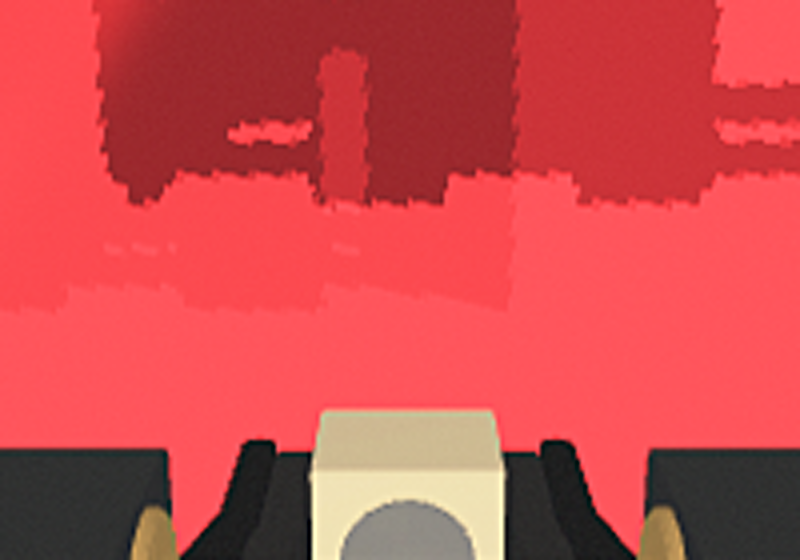

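>>> move_arm:
  increments:
    - [-0.069,-0.972,0,0,0,0,0]
    - [-0.069,-0.972,0,0,0,0,0]
    - [-0.069,-0.972,0,0,0,0,0]
    - [-0.069,-0.972,0,0,0,0,0]
    - [-0.069,-0.972,0,0,0,0,0]
    - [-0.069,-0.972,0,0,0,0,0]
    - [-0.069,-0.972,0,0,0,0,0]
    - [-0.069,-0.972,0,0,0,0,0]

```text
clock: 63.02
ee_pos: [0.5343, 0.2409, 0.1518]
tcp_rot: [-0.124, 0.992, 0.0, 0.0]
contact_force: [-0.2, 0.1, -0.6]
gripper_width: 0.0228
```

>>> move_arm:
  increments:
    - [-0.069,-0.972,0,0,0,0,0]
    - [-0.069,-0.972,0,0,0,0,0]
    - [-0.069,-0.972,0,0,0,0,0]
    - [-0.069,-0.972,0,0,0,0,0]
    - [-0.069,-0.972,0,0,0,0,0]
    - [-0.069,-0.972,0,0,0,0,0]
    - [-0.069,-0.972,0,0,0,0,0]
    - [-0.069,-0.972,0,0,0,0,0]

```text
clock: 64.03
ee_pos: [0.5832, 0.0929, 0.1517]
tcp_rot: [-0.124, 0.992, 0.0, 0.0]
contact_force: [-0.2, -0.4, 0.1]
gripper_width: 0.0228
```

>>> move_arm:
  increments:
    - [-0.069,-0.972,0,0,0,0,0]
    - [-0.069,-0.972,0,0,0,0,0]
    - [-0.069,-0.972,0,0,0,0,0]
    - [-0.069,-0.972,0,0,0,0,0]
    - [0,0,0,0,0,0.9,0]
    - [0,0,0,0,0,0.9,0]
    - [0,0,0,0,0,0.9,0]
    - [0,0,0,0,0,0.9,0]

```text
clock: 65.03
ee_pos: [0.6075, 0.0194, 0.1517]
tcp_rot: [0.021, 1.0, 0.0, -0.0]
contact_force: [0.8, -0.1, 0.1]
gripper_width: 0.0225
```

>>> move_arm:
  increments:
    - [0,0,0,0,0,0.9,0]
    - [0,0,0,0,0,0.8,0]
    - [0,0,0,0,0,0,0]

```text
clock: 65.4
ee_pos: [0.6074, 0.0196, 0.1517]
tcp_rot: [0.087, 0.996, -0.0, -0.0]
contact_force: [0.6, 0.1, -0.6]
gripper_width: 0.0223
```

```bash
python3 -c "
from h import *
c=CAD+.054*np.array([np.cos(-.1745),np.sin(-.1745)])
go(*c,.084,2.966)
shot('wrist','pics/w29.png')
"
```

```text
rows 4 shift/row [0.003 0.002 0.846] total [0.01 0.01 3.38]
turn total [-0.   -0.    0.01]
t 65.4 p [0.6074 0.0196 0.1517] xax [-0.985  0.174  0.   ] yaw_x 2.9668 zax [-0. -0. -1.] F [ 0.6  0.1 -0.6] w 0.0223 q [-0.37  0.44  0.35  1.79 -0.18  0.94  1.46]
```

View pics/w29.png

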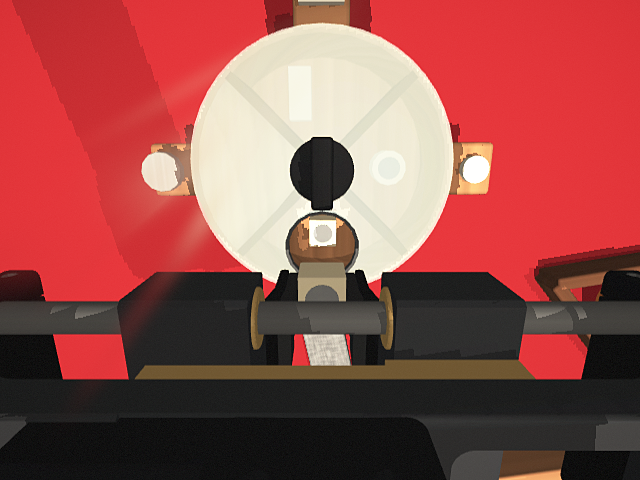

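>>> move_arm:
  increments:
    - [-0.15,0,0.9,0,0,0,0]
    - [0,0,0.9,0,0,0,0]
    - [0,0,0.9,0,0,0,0]
    - [0,0,0.6,0,0,0,0]
    - [0,0,0,0,0,0,0]

```text
clock: 66.08
ee_pos: [0.6093, 0.0195, 0.0843]
tcp_rot: [0.088, 0.996, -0.0, -0.001]
contact_force: [-0.8, 0.1, 0.0]
gripper_width: 0.0226
```

```bash
python3 -c "
from h import *
c=CAD+.054*np.array([np.cos(-.1745),np.sin(-.1745)])
go(*c,.082,2.966)
shot('wrist','pics/w30.png',(220,160,420,300),4)
"
```

```text
rows 1 shift/row [ 0.108 -0.001  0.113] total [ 0.11 -0.    0.11]
turn total [-0.01 -0.03  0.  ]
t 66.08 p [0.6093 0.0195 0.0843] xax [-0.985  0.175  0.003] yaw_x 2.966 zax [-0.003 -0.    -1.   ] F [-0.8  0.1  0. ] w 0.0226 q [-0.34  0.53  0.33  1.84 -0.22  0.82  1.49]
```

View pics/w30.png

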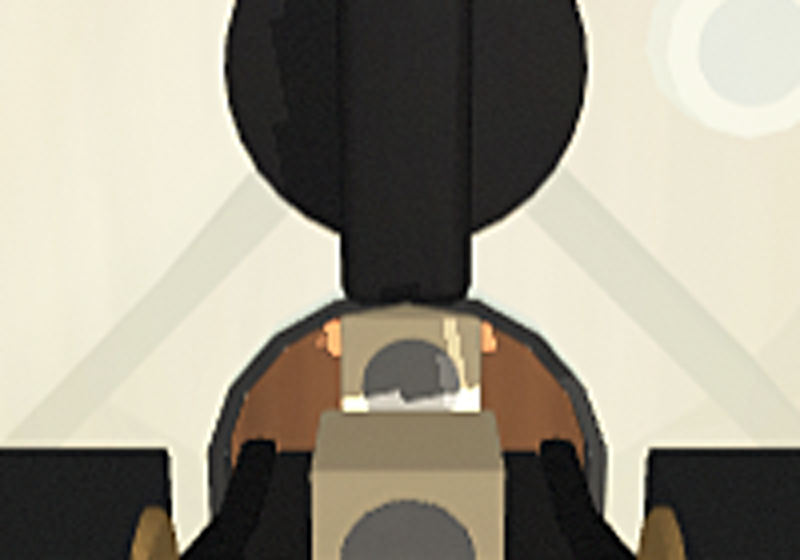

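>>> move_arm:
  increments:
    - [0,0,0,0,0,0,0.6]
    - [0,0,0,0,0,0,0.6]
    - [0,0,0,0,0,0,0.6]
    - [0,0,0,0,0,0,0.6]
    - [0,0,-1,0,0,0,0.6]
    - [0,0,-1,0,0,0,0.6]
    - [0,0,-1,0,0,0,0.6]
    - [0,0,-1,0,0,0,0.6]

```text
clock: 67.12
ee_pos: [0.6101, 0.0195, 0.1664]
tcp_rot: [0.088, 0.996, 0.0, -0.0]
contact_force: [-0.4, 0.4, 0.2]
gripper_width: 0.0524
```

```bash
python3 -c "
from h import *
shot('wrist','pics/w31.png',(220,140,420,290),4)
go(.554,.0292,.15,2.966)
"
```

```text
rows 3 shift/row [ 0.98  -0.01   0.316] total [ 2.94 -0.03  0.95]
turn total [ 0.02  0.06 -0.  ]
t 67.17 p [0.6119 0.0195 0.1692] xax [-0.985  0.175 -0.005] yaw_x 2.966 zax [ 0.005  0.001 -1.   ] F [ 0.6 -0.3  1.3] w 0.0522 q [-0.37  0.43  0.36  1.77 -0.18  0.97  1.46]
```

View pics/w31.png

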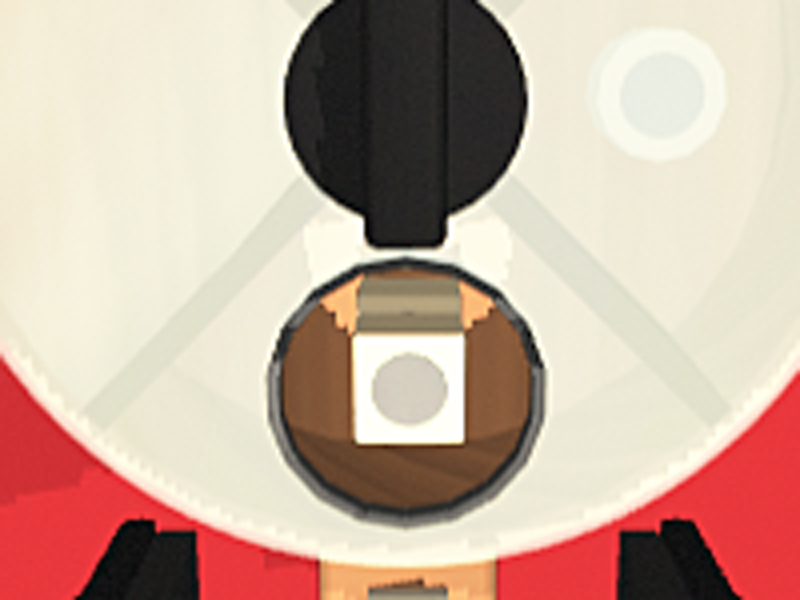

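The second cube stands on the first, with its top at about 52 mm, well under the cover. Now I close the cover.

>>> move_arm:
  increments:
    - [0.97,-0.01,0.25,0,0,0,0.6]
    - [0.97,-0.01,0.25,0,0,0,0.6]
    - [0.93,-0.01,0.25,0,0,0,0.6]
    - [0,0,1,0,0,0,0.6]
    - [0,0,1,0,0,0,0.5]
    - [0,0,1,0,0,0,0.5]
    - [0,0,0,0,0,0,0.5]

```text
clock: 68.05
ee_pos: [0.5522, 0.0289, 0.0892]
tcp_rot: [0.088, 0.996, -0.0, -0.002]
contact_force: [-0.7, -0.0, 0.2]
gripper_width: 0.0441
```

```bash
python3 -c "
from h import *
go(.554,.0292,.089,1.396)
"
```

```text
rows 1 shift/row [-0.085  0.032  0.01 ] total [-0.08  0.03  0.01]
turn total [-0.04 -0.02 19.62]
t 68.05 p [0.5522 0.0289 0.0892] xax [-0.985  0.175  0.003] yaw_x 2.9659 zax [-0.004 -0.001 -1.   ] F [-0.7 -0.   0.2] w 0.0441 q [-0.39  0.44  0.33  1.97 -0.2   0.77  1.46]
```

>>> move_arm:
  increments:
    - [0,0,0,0,0,0,0]
    - [0,0,0,0,0,0,0]
    - [0,0,0,0,0,0,0]
    - [0,0,0,0,0,0,0]
    - [0,0,0,0,0,0,0]
    - [0,0,0,0,0,0,0]

```text
clock: 68.8
ee_pos: [0.5538, 0.0291, 0.0911]
tcp_rot: [0.088, 0.996, 0.0, 0.0]
contact_force: [-1.1, -0.8, 3.2]
gripper_width: 0.0126
```

>>> move_arm:
  increments:
    - [0,0,0,0,0,0.98,0]
    - [0,0,0,0,0,0.98,0]
    - [0,0,0,0,0,0.98,0]
    - [0,0,0,0,0,0.98,0]
    - [0,0,0,0,0,0.98,0]
    - [0,0,0,0,0,0.98,0]
    - [0,0,0,0,0,0.98,0]
    - [0,0,0,0,0,0.98,0]

```text
clock: 69.8
ee_pos: [0.5539, 0.0293, 0.0911]
tcp_rot: [0.392, 0.92, 0.0, 0.0]
contact_force: [-1.7, 1.2, 3.9]
gripper_width: 0.0126
```

>>> move_arm:
  increments:
    - [0,0,0,0,0,0.98,0]
    - [0,0,0,0,0,0.98,0]
    - [0,0,0,0,0,0.98,0]
    - [0,0,0,0,0,0.98,0]
    - [0,0,0,0,0,0.98,0]
    - [0,0,0,0,0,0.98,0]
    - [0,0,0,0,0,0.98,0]
    - [0,0,0,0,0,0.98,0]

```text
clock: 70.8
ee_pos: [0.5542, 0.0295, 0.0911]
tcp_rot: [0.656, 0.754, 0.001, 0.0]
contact_force: [0.7, 0.6, 2.5]
gripper_width: 0.0131
```

>>> move_arm:
  increments:
    - [0,0,0,0,0,0.98,0]
    - [0,0,0,0,0,0.98,0]
    - [0,0,0,0,0,0.98,0]
    - [0,0,0,0,0,0.98,0]
    - [0,0,0,0,0,0,0]
    - [0,0,0,0,0,0,0]

```text
clock: 71.55
ee_pos: [0.5544, 0.0294, 0.0911]
tcp_rot: [0.765, 0.644, 0.001, 0.0]
contact_force: [1.2, 1.4, 4.1]
gripper_width: 0.0127
```

```bash
python3 -c "
from h import *
go(.554,.0292,.088,1.396)
"
```

```text
rows 1 shift/row [-0.014 -0.016  0.156] total [-0.01 -0.02  0.16]
turn total [ 0.02 -0.01  0.04]
t 71.55 p [0.5544 0.0294 0.0911] xax [0.171 0.985 0.001] yaw_x 1.3991 zax [ 0.002  0.001 -1.   ] F [1.2 1.4 4.1] w 0.0127 q [-0.68  0.52  0.74  1.98 -0.48  0.82  0.16]
```

>>> move_arm:
  increments:
    - [0,0,0,0,0,0,0.5]
    - [0,0,0,0,0,0,0.5]
    - [0,0,0,0,0,0,0.6]
    - [0,0,-1,0,0,0,0.6]
    - [0,0,-1,0,0,0,0.6]
    - [0,0,-1,0,0,0,0.6]
    - [0,0,-1,0,0,0,0.6]
    - [0,0,-1,0,0,0,0.3]

```text
clock: 72.55
ee_pos: [0.5538, 0.029, 0.1928]
tcp_rot: [0.765, 0.643, 0.001, 0.0]
contact_force: [0.2, 0.1, 0.5]
gripper_width: 0.0476
```

>>> move_arm:
  increments:
    - [-1,0,0,0,0,0,0]
    - [-1,0,0,0,0,0,0]
    - [-1,0,0,0,0,0,0]
    - [-1,0,0,0,0,0,0]
    - [-1,0,0,0,0,0,0]
    - [-1,0,0,0,0,0,0]
    - [-1,0,0,0,0,0,0]
    - [-1,0,0,0,0,0,0]

```text
clock: 73.55
ee_pos: [0.5256, -0.1301, 0.1906]
tcp_rot: [0.766, 0.643, -0.0, -0.0]
contact_force: [0.2, -0.9, 0.6]
gripper_width: 0.0003
```

```bash
python3 -c "
from h import *
st()
KT=shot('wrist','pics/w32.png')
d=np.array([np.cos(CY),np.sin(CY)])
print(w2pix('wrist',[*(CAD+.054*d),.0755],KT),w2pix('wrist',[*(CAD+.104*d),.0855],KT),CAD+.104*d)
go(*(CAD+.104*d),.1)
shot('top','pics/t32.png',(230,200,370,320),5)
"
```

```text
t 73.55 p [ 0.5256 -0.1301  0.1906] xax [ 0.172  0.985 -0.   ] yaw_x 1.3976 zax [-0. -0. -1.] F [ 0.2 -0.9  0.6] w 0.0003 q [-0.51  0.37  0.87  1.92 -0.34  1.    0.34]
[323.8252558   94.53962563] [323.64169431 163.86723084] [ 0.53590262 -0.0732133 ]
rows 5 shift/row [0.614 0.003 0.908] total [3.07 0.01 4.54]
t 73.6 p [ 0.5248 -0.1334  0.1909] xax [ 0.176  0.984 -0.002] yaw_x 1.3935 zax [ 0.    -0.002 -1.   ] F [-0.4 -2.2  0.3] w 0.0009 q [-0.51  0.37  0.88  1.92 -0.34  1.    0.34]
```

View pics/w32.png

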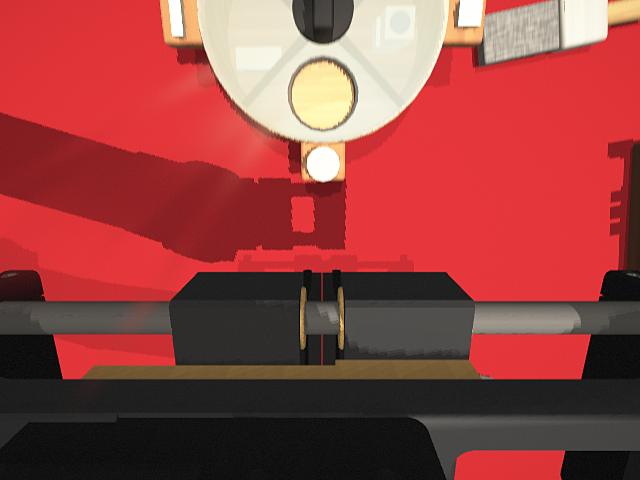

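View pics/t32.png

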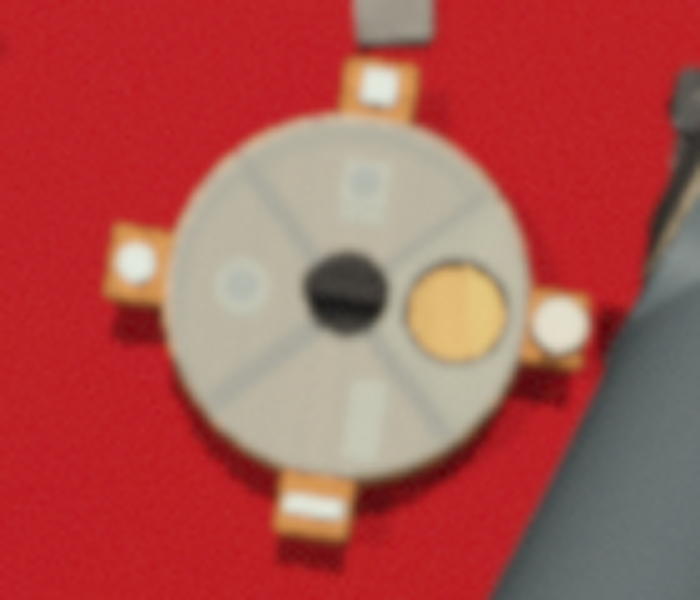

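The opening stands squarely over the blank quarter, and all the pieces are visible in their compartments. Now for the stud.

>>> move_arm:
  increments:
    - [0.97,0,0,0,0,0,0]
    - [0.97,0,0,0,0,0,0]
    - [0.97,0,0,0,0,0,0]
    - [0,0,1,0,0,0,0]
    - [0,0,1,0,0,0,0]
    - [0,0,1,0,0,0,0]
    - [0,0,1,0,0,0,0]
    - [0,0,0.4,0,0,0,0]

```text
clock: 74.65
ee_pos: [0.5355, -0.0706, 0.1014]
tcp_rot: [0.765, 0.644, -0.001, -0.001]
contact_force: [-0.6, -0.0, -0.7]
gripper_width: 0.0006
```

```bash
python3 -c "
from h import *
d=np.array([np.cos(CY),np.sin(CY)])
go(*(CAD+.104*d),.0775)
shot('wrist','pics/w33.png')
"
```

```text
rows 2 shift/row [-0.063  0.022  0.598] total [-0.13  0.04  1.2 ]
t 74.65 p [ 0.5355 -0.0706  0.1014] xax [ 0.171  0.985 -0.   ] yaw_x 1.3988 zax [-0.002  0.    -1.   ] F [-0.6 -0.  -0.7] w 0.0006 q [-0.53  0.49  0.77  2.01 -0.46  0.83  0.33]
```

View pics/w33.png

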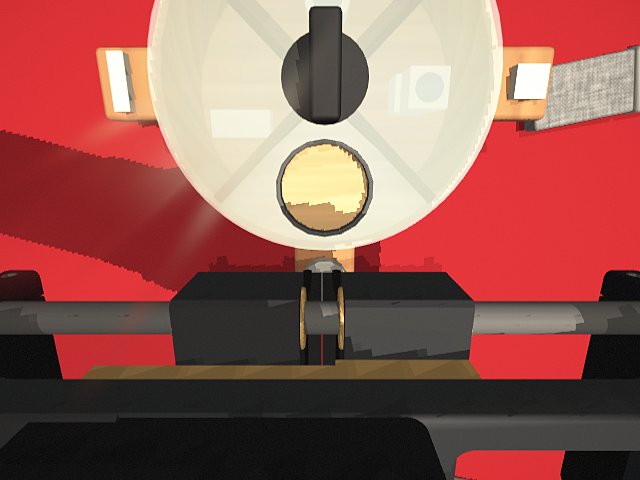

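>>> move_arm:
  increments:
    - [-0.13,0.02,0.4,0,0,0,0]
    - [0,0,0.3,0,0,0,0]
    - [0,0,0.2,0,0,0,0]
    - [0,0,0.2,0,0,0,0]
    - [0,0,0,0,0,0,0]

```text
clock: 75.32
ee_pos: [0.5361, -0.074, 0.0807]
tcp_rot: [0.766, 0.643, 0.0, 0.0]
contact_force: [0.4, 0.6, 0.5]
gripper_width: 0.0002
```

```bash
python3 -c "
from h import *
d=np.array([np.cos(CY),np.sin(CY)])
go(*(CAD+.104*d),.0775)
"
```

```text
rows 1 shift/row [ 0.037 -0.018  0.161] total [ 0.04 -0.02  0.16]
t 75.33 p [ 0.5361 -0.074   0.0807] xax [0.172 0.985 0.   ] yaw_x 1.3979 zax [ 0.  0. -1.] F [0.4 0.6 0.5] w 0.0002 q [-0.5   0.52  0.75  2.02 -0.49  0.79  0.36]
```

>>> move_arm:
  increments:
    - [0,0,0.15,0,0,0,0]
    - [0,0,0.1,0,0,0,0]
    - [0,0,0,0,0,0,0]

```text
clock: 75.7
ee_pos: [0.5363, -0.074, 0.0777]
tcp_rot: [0.766, 0.643, 0.001, -0.001]
contact_force: [-6.2, 1.6, 20.2]
gripper_width: 0.0005
```

```bash
python3 -c "
from h import *
st()
shot('scene','pics/s34.png',(240,190,400,310),5)
"
```

```text
t 75.7 p [ 0.5363 -0.074   0.0777] xax [0.172 0.985 0.002] yaw_x 1.3978 zax [ 0.     0.002 -1.   ] F [-6.2  1.6 20.2] w 0.0005 q [-0.5   0.52  0.74  2.02 -0.5   0.79  0.37]
```

View pics/s34.png

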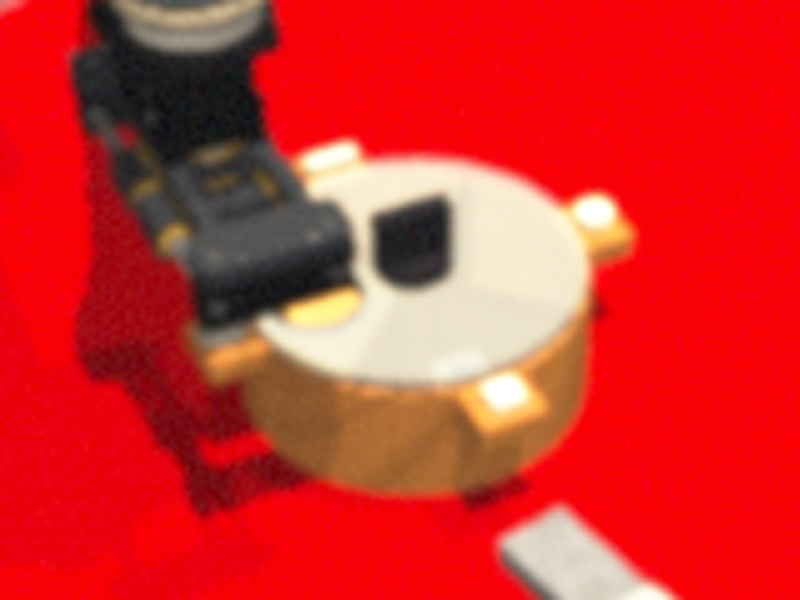

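The force rose to 20 N at z = 77.7 mm, so the stud has bottomed out. I'm retracting.

>>> move_arm:
  increments:
    - [0,0,-0.3,0,0,0,0]
    - [0,0,-1,0,0,0,0]
    - [0,0,-1,0,0,0,0]
    - [0,0,-1,0,0,0,0]
    - [0,0,-1,0,0,0,0]
    - [0,0,-1,0,0,0,0]
    - [-1,0,-1,0,0,0,0]
    - [-1,0,0,0,0,0,0]

```text
clock: 76.75
ee_pos: [0.5304, -0.1141, 0.2045]
tcp_rot: [0.765, 0.644, 0.002, 0.001]
contact_force: [0.3, -0.1, -0.4]
gripper_width: 0.0003
```

>>> move_arm:
  increments:
    - [-1,0,0,0,0,0,0]
    - [-1,0,0,0,0,0,0]
    - [0,0,0,0,0,0,0]
    - [0,0,0,0,0,0,0]

```text
clock: 77.25
ee_pos: [0.5226, -0.1519, 0.2021]
tcp_rot: [0.765, 0.644, 0.0, -0.0]
contact_force: [0.5, -0.2, -0.5]
gripper_width: 0.0005
```

```bash
python3 -c "
from h import *
st()
KT=shot('wrist','pics/w35.png')
d=np.array([np.cos(CY),np.sin(CY)])
for z in(.0775,.0855): print([w2pix(n,[*(CAD+.104*d),z],KT if n=='wrist' else None).round(1) for n in('wrist','scene')])
shot('scene','pics/s35.png',(240,190,400,310),5);shot('top','pics/t35.png')
"
```

```text
t 77.25 p [ 0.5226 -0.1519  0.2021] xax [0.171 0.985 0.001] yaw_x 1.3988 zax [ 0.001  0.001 -1.   ] F [ 0.5 -0.2 -0.5] w 0.0005 q [-0.48  0.36  0.89  1.91 -0.33  1.02  0.37]
[array([322.6, 134.5]), array([283.9, 254. ])]
[array([322.6, 134.2]), array([283.7, 251.5])]
```

View pics/w35.png

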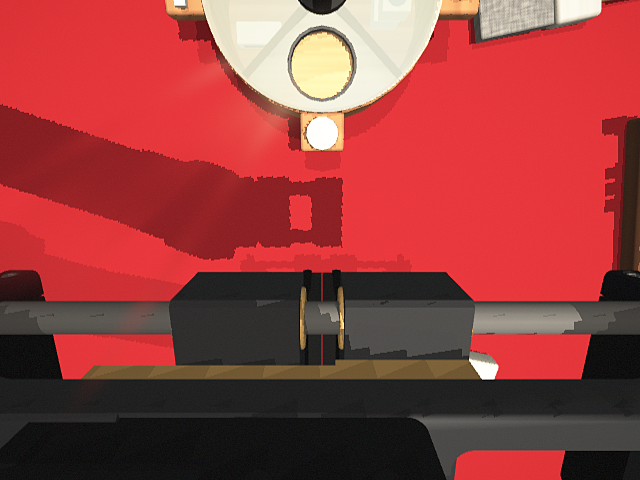

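View pics/s35.png

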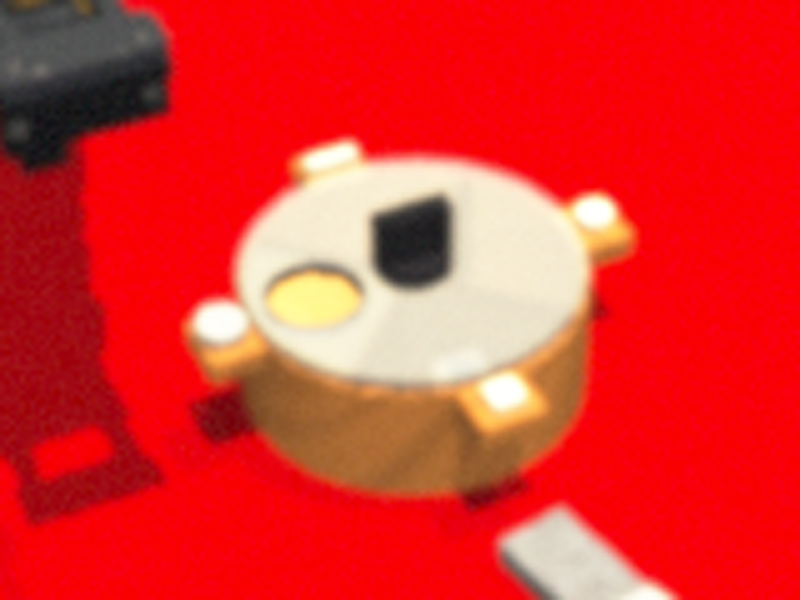

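View pics/t35.png

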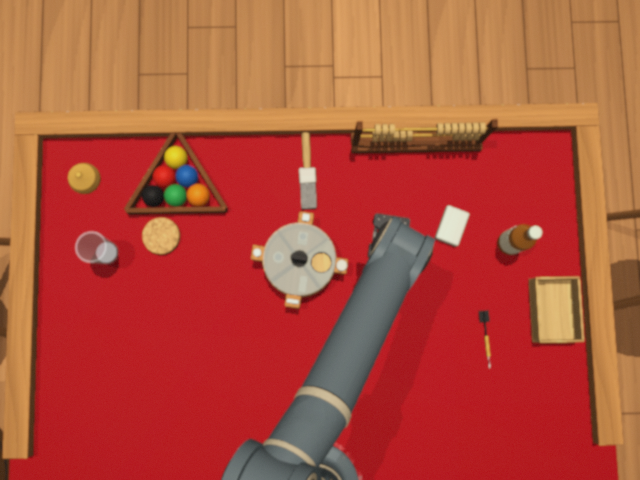

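The stud sits at scene row 254.2; 254.0 is predicted for fully down and 251.5 for up. No loose pieces remain, and the other objects show no displacement. I'm handing in.

```bash
python3 -c "
from station import manip
print(manip.job_done())"
```

```text
the job is handed in; nothing more can be done
None
```

All four pieces that were present are in the caddy, the cover is closed and the lock stud is fully down. I handed the job in at about 77 s of the 210 s allowed.

- **Pieces:** the bar, the puck and both cubes are each in their own compartment, seen through the clear cover. I saw no fifth piece on the table in any view. The second cube landed on top of the first. By the given sizes its top is at about 52 mm, under the cover.
- **Cover:** I turned it through bars, pucks and cubes, then closed it. The last top view put the opening within about 0.02 rad of the direction to the stud.
- **Lock stud:** I pressed it only after closing the cover. It bottomed out with the fingertip at 77.7 mm, at 20 N. Afterwards the scene camera showed it at row 254.2, against 254.0 expected when down and 251.5 when up.
- **Surroundings:** the other things on the table look to be where they started, and the robot was clear of everything with no contact force.

No check failed. The wrist camera disagreed with the other measurements by about 1–2 mm, so I corrected each close fit against the fingers.

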